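# Reload the radio and click its battery cover home

## Task

Get the portable radio ready to play again: take the charged cell out of the charger and lay it in the empty place of the radio's battery bay, its plus end pointing the same way as that of the cell already there. Then set the grey battery cover on the rails of the bay and slide it gently under the lips until its tab clicks past the ledge and the cover is fully home and flat, without forcing it or bending the tab; leave the other things on the bench alone.

Things in the scene. Friction and masses are not known exactly. Their poses are not given: they have to be found in the camera images.
- radio: Dark blue-grey portable radio lying on its face on a foam pad, battery bay open upwards. Origin under the bay's centre at the case's underside (10 mm above the bench), z up, +y the way the cover slides shut. Case x -66 to 66, y -132 to 104, 68 mm high, carry handle to x = 90. Bay: pocket x -39 to 39, y -53 to 53, floor z = 26, with cradle strips 4 mm high. The fitted cell fills y 2 to 52.
- bay_slot (a point): Where the centre of the charged cell belongs: middle of the bay's empty place (55 mm long, y = -53 to 2 of the radio), 13 mm above the bay's floor, at x = 0, y = -26, z = 39 mm of the radio; radio's axes. The cell's plus end must point to +y. The pocket leaves 26 mm for a finger at either side of the cell.
- cover_home (a point): Where cover_mid is when the cover is home: x = 0, y = 0, z = 60 mm of the radio; radio's axes. The flat seat round the bay is at this height, in a channel 97 mm wide (x -48.5 to 48.5) between side walls 8 mm high, bevelled outwards over their upper 5 mm; the channel is open at its -y end.
- lip_edge (a point): Front edge, on the underside, of the two lips that overhang the side walls by 7.5 mm from y = 24 to the end wall at y = 60 mm of the radio (the point is at x = 0, y = 24, z = 64.9; radio's axes). They lie 0.9 mm above the seated cover's top; a sloping lead-in begins 6 mm before the edge. The end wall stops the cover.
- ledge (a point): Top of the ledge, at x = 0, y = -84, z = 59 mm of the radio; radio's axes. It stands in a groove (x -16 to 16, floor z = 54.5) that runs from the bay's -y end to the case's -y end and takes the tab's nub. Towards -y it has a ramp of 35 degrees, y = -92.5 to -86; towards +y it is upright.
- cell_mid (a point): Centre of the charged cell: loose green cylinder with a white band near its plus end, 26 mm in diameter, 50 mm long, 66 g. Its axis is the local y, plus end to +y. At the start it lies in the charger, centre 37 mm above the bench and 13 mm above the cradle's floor, between strips 4 mm high; both long sides are free for fingers.
- cell_plus (a point): Tip of the charged cell's plus end, 25 mm from its centre.
- charger: Fixed dark grey charger, 110 (x) x 96 (y) mm, 24 mm high, with a raised head 46 mm high over y = 34 to 60 mm. Origin at bench level under the middle of the cradle, which lies along y.
- cover_mid (a point): Centre of the underside of the loose grey battery cover's plate, 92 (x) x 120 (y) x 4 mm, 82 g; cover's axes, +y end leads under the lips. Nub and two ribs stand 4.5 mm below the plate, so on the bench this point is 4.5 mm up. Lay it on the seat 45 to 52 mm short (-y) of home, then slide to +y. Play: 2.5 mm at either side, and 2.5 mm along y once clicked.
- cover_grip (a point): Centre of the cover's grip fin: a bar 44 mm long (x), 10 mm thick (y), 16 mm high standing on the plate, 40 mm to -y of the plate's centre and 12 mm above its underside (fin from 4 to 20 mm). To be pinched from above along y.
- cover_nub (a point): Lowest point of the nub under the tab's end; on the cover at x = 0, y = -79, z = -4.5 mm when relaxed. It meets the ledge's ramp about 14 mm before home, is lifted 3.5 mm, and drops behind the ledge some 4 to 2.5 mm before the cover meets the end wall. As the radio gives, poses alone do not show it; feel for the drop and then the wall.
- cover_tab (a joint): Bend of the cover's flexible tab (20 x 22 mm, orange ridge on top, at the cover's -y end), rad: 0 relaxed, 0.1 to 0.18 on the ledge. The nub then presses with 5 to 7 N: hold the cover down with some 5 to 10 N and push with 8 to 16 N to pass, by friction. Then resistance drops, and rises again at the end wall. Past 0.5 rad the tab breaks. Set the cover down softly: a knock of 60 N cracks the case.
- cell_fitted: The cell already in the bay: same size and colour, origin at its centre, axis y, plus end to +y.
- cell_dead: A flat cell with a red jacket standing upright on the bench, same size as the others; leave it. Origin at its centre.
- screwdriver: Screwdriver on the bench between robot and work; leave it.
- tape_roll: Roll of masking tape, 100 mm across, 25 mm high; leave it.
- spray_can: Spray can, 54 mm across, 150 mm high; leave it.
- screw_jar: Jar, 64 mm across, 75 mm high; leave it.
- mug: Blue mug, 80 mm across, 95 mm high; leave it.
- torch: Hand torch lying on the bench, 145 mm long, 38 mm high; leave it.
- pad: Soft foam pad under the radio, 170 x 280 x 10 mm, fixed to the bench; same axes as the radio, origin at bench level below the radio's. On it the radio gives along y when the cover is pushed, about 1 mm for every 2 N (14 mm at most), and comes back slowly when let go.
- stop (a point): Middle of the face of the radio's end wall (geom end_wall) that stops the cover: a rib 3 mm thick and 8 mm high; the point is at x = 0, y = 60, z = 64 mm of the radio; radio's axes. The rib is thin: it cracks if the cover is rammed or pressed against it with more than 25 N, so push slowly and stop soon after the click.
There are look-alikes about, which are no part of the job. There is more than one size of the part that bears cover_mid; the job needs the largest.

How it is judged:
On the way, in this order (a step that is already met when the one before it is completed fails the run):
1. the charged cell lies in the empty place of the bay, plus end the right way (distance between cell_mid and radio below 0.055 m and z of cell_mid in the frame of radio below 0.042 m and y of cell_plus in the frame of radio above -0.006 m), for 0.2 s.
2. the cover has been slid on until its tab has clicked past the ledge (distance between cover_mid and cover_home below 0.0045 m and y of cover_nub in the frame of radio above -0.0818 m and z of cover_nub in the frame of radio below 0.057 m), for 0.1 s.
At the end, for the whole second after the job is handed in: Both cells lie on the bay's floor, the charged one in the empty place (5 mm), plus end to the radio's +y; the cover is home (within 4.5 mm of cover_home, nub within 2.8 mm of its home along y), flat (0.03 rad), its tab sprung back (below 0.06 rad), nub down behind the ledge; all at rest (all of step 2 and z of each of cell_mid, cell_fitted in the frame of radio below 0.042 m and x of cell_mid in the frame of radio between -0.005 and 0.005 m and y of cell_mid in the frame of radio below -0.02 m and y of cell_plus in the frame of radio above -0.006 m and angle between the z axis of cover_mid and the z axis of radio, either way round below 0.03 rad and value of joint cover_tab below 0.06 rad and y of cell_fitted in the frame of radio above 0.02 m and linear speed of radio below 0.02 m/s); the robot touches nothing.
It fails at once if the cover is slammed or forced on the radio with more than 60 N (contact force between cover and radio above 60 N).
It fails at once if the cover is rammed against the thin end wall with more than 25 N (contact force between cover and end_wall above 25 N).
It fails at once if the cell is slammed or forced into the radio with more than 60 N (contact force between cell and radio above 60 N).
It fails at once if the tab is bent past 0.5 rad (value of joint cover_tab above 0.5 rad).
It fails at once if another thing on the bench is moved by more than 25 mm (distance of any of cell_dead, screwdriver, tape_roll, spray_can, screw_jar, mug, torch from where it was at the start of the episode above 0.025 m).
It also fails if it takes over 72 s, if anything falls off the work surface, if the arm or the gripper's body presses on something with over 40 N, if the wrist force passes 120 N, or if a joint passes its speed limit or range.

## Robot

A 6-joint arm with a two-finger parallel gripper is mounted at the origin on the work surface. World frame = base frame: x ahead of the robot, y to its left, z up, the work surface at z = 0. Lengths are in m, angles in rad, forces in N, time in s.
With the tool pointing down it reaches from about 0.4 to 0.825 m from the base axis. Payload 7 kg.
Tool frame: the origin (TCP) lies between the finger pads; the fingertips stand 22 mm ahead of it and the grasp point (between the pads) lies 3 mm ahead of it; z points along the fingers, y is the direction in which the jaws open and shut (so a half turn about z gives the same grasp; the last joint's range is limited). The gripper opens to 88 mm and grips with 3 to 60 N. Pads are 19 mm wide; open, the fingers measure 130 mm over their backs; the gripper's body (78 mm by 193 mm) begins 47 mm behind the grasp point.
Start: joints at [1.615, 0.359, 0.012, 0, -1.224, -0.288], TCP at [0.163, 0.655, 0.249] pointing down, gripper open.
Joint ranges: [-3.07, 3.07], [-1.43, 2.12], [-1.02, 1.25], [-3.03, 1.67], [-3.05, -0], [-3.03, 3.03]. Speed limits (rad/s): [2.39, 2.39, 3.01, 3.14, 3.14, 3.14].

## Interface

Orientations are given as [roll, pitch, yaw] about the fixed x, y, z axes, in that order (R = Rz(yaw) Ry(pitch) Rx(roll)).
In Python, from station import arm, optics gives the robot as it stands. The module is installed in compiled form; this text tells all that it offers.
- The arm moves only by the tool jog_arm, never from a script. Its argument "motion" is a list that holds one entry, the list of rows, each a list of 7 numbers: the shift along the tool's x, y, z in m, then the turn, a rotation vector about the tool's x, y, z in degrees, then the finger opening in m, from 0 to 0.0876. In form: [[[x, y, z, rx, ry, rz, grip], ...]]. A call has 1 to 8 rows; each row is the pose to reach, as a shift and turn from the pose measured when the call began, along the tool's axes at that moment; what a row does not reach only later rows make up. A row lasts 1/10 s, in which the tool goes at most 50 mm and 8.59 degrees, less where a joint would pass 70% of its speed; a pose out of reach is approached as far as the arm can. A call with a gripper value outside its range is refused whole. The fingers move at their own pace and stop on an object; "newtons" is the grip in N (left out, the last holds). Time passes only in rows, so rows that repeat a pose let the fingers close. It gives the time, the measured TCP pose, the force and the opening at its end, in the units of the state.
- arm.get_state(): the state, without advancing time (a new reading comes with each control period).
- optics.grab_frame(name): name is "side" or "top" or "wrist"; returns the picture (384x512x3 uint8, red, green, blue); there is no depth.
- optics.camera_model(name): a dict with "mtx" (3x3 intrinsics, pixels), "D" ([k1, k2, p1, p2, k3] as OpenCV has them; the pictures are not rectified), "R" (3x3) and "t" (3): a world point X has camera coordinates R X + t; the wrist camera has in their place "mount" (4x4, takes a point from camera to tool coordinates, whose origin is the TCP and whose axes are the flange's). Camera axes: x right, y down, z forward; pixel columns grow to the right and rows downward; lengths in m; the calibration is good to about 2 mm. A picture is of the moment at which its call begins: read the wrist's pose just before it. camera_model takes no time and is no camera call.
- arm.job_done(): hands the job in, once; it reports no verdict.
The state is a dict: "t": time; "q": joint angles; "qd": joint speeds; "joint_efforts": joint torques, N m; "eef_pos": TCP position; "ee_rot": TCP orientation; "force": force on the tool from outside, world axes, zero at the start; "moment": the same for the moment, N m; "width": finger opening in m.
Only numpy, scipy, OpenCV 4.12 (cv2) and the standard library are available. Lean on these libraries where they do the work, as an engineer would, in place of code of your own. Each camera call takes 0.05 s, during which the arm holds its last target.

## Working session

There is one attempt and no reset: what is moved stays moved. The work goes in short steps, Python scripts to look and compute and a tool call to move; the robot and the scene stay as the last step left them, time stands still between calls to the robot, and variables do not carry over. Pictures are saved under pics/ and viewed, and the job is handed in when it is done.

Besides the shell and the picture viewer there is one more tool, called after ">>>" as name([rows], argument=value, ...), one row to a line, values as JSON. jog_arm: Moves the arm, as the interface text tells. Its arguments: {"type":"object","properties":{"motion":{"type":"array","items":{"type":"array","items":{"type":"array","items":{"type":"number"}}}},"newtons":{"type":"number"}},"required":["motion"]}

```bash
mkdir -p pics; python3 - <<'E'
from station import arm, optics
import cv2
print(arm.get_state())
for n in ("side","top","wrist"):
    m=optics.camera_model(n); print(n,m)
    cv2.imwrite(f"pics/{n}0.png",cv2.cvtColor(optics.grab_frame(n),cv2.COLOR_RGB2BGR))
E
```

```text
{'t': 0.0, 'q': array([ 1.61510434e+00,  3.59368150e-01,  1.10652504e-02, -3.53180009e-04,
       -1.22411064e+00, -2.88108771e-01]), 'qd': array([ 3.52369684e-04,  9.66065058e-04,  1.63693510e-03, -7.42619533e-04,
       -5.72388628e-05, -5.08609766e-04]), 'joint_efforts': array([ 8.63644673e-04, -5.82716274e+01,  2.93061072e+01,  6.99706972e+00,
        7.16474999e-03, -1.50871174e-04]), 'eef_pos': array([0.1628474 , 0.65459135, 0.24763702]), 'ee_rot': array([ 3.13994775e+00, -1.41231030e-04, -2.43920915e-01]), 'force': array([-0.29736089,  0.74335008,  1.03244214]), 'moment': array([-0.00658422, -0.00437018,  0.03924657]), 'width': 0.08759274260379936}
side {'mtx': array([[444.03337397,   0.        , 257.85403692],
       [  0.        , 444.03337397, 186.56665931],
       [  0.        ,   0.        ,   1.        ]]), 'D': array([-0.06970965,  0.        ,  0.        ,  0.        ,  0.        ]), 'R': array([[-0.99419146, -0.10606789, -0.01824677],
       [-0.03792802,  0.50394944, -0.86290001],
       [ 0.10072143, -0.85719576, -0.50504518]]), 't': array([0.55408686, 0.06990133, 1.
[... 347 characters left out ...]
5249],
       [ 0.10162664,  0.00556102, -0.99480707]]), 't': array([0.03753949, 0.57835934, 1.47720753])}
wrist {'mtx': array([[274.66451418,   0.        , 254.42319659],
       [  0.        , 274.66451418, 185.61217362],
       [  0.        ,   0.        ,   1.        ]]), 'D': array([0.00824108, 0.        , 0.        , 0.        , 0.        ]), 'mount': array([[ 1.16867651e-04, -9.59079546e-01, -2.83136734e-01,
         7.55788195e-02],
       [ 9.99999952e-01,  1.93425447e-04, -2.42436734e-04,
        -1.02495649e-03],
       [ 2.87281962e-04, -2.83136692e-01,  9.59079523e-01,
        -1.36483182e-01],
       [ 0.00000000e+00,  0.00000000e+00,  0.00000000e+00,
         1.00000000e+00]])}
```

View pics/top0.png

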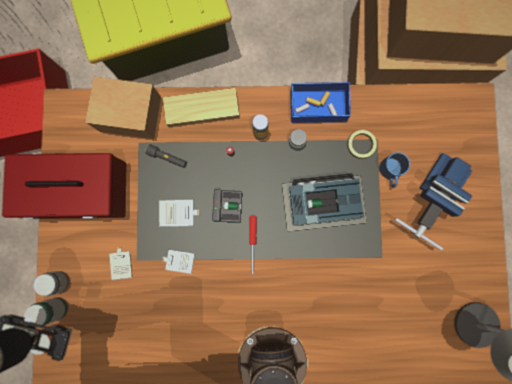

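View pics/side0.png

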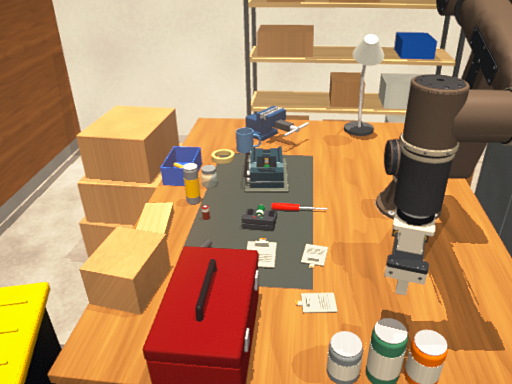

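View pics/wrist0.png

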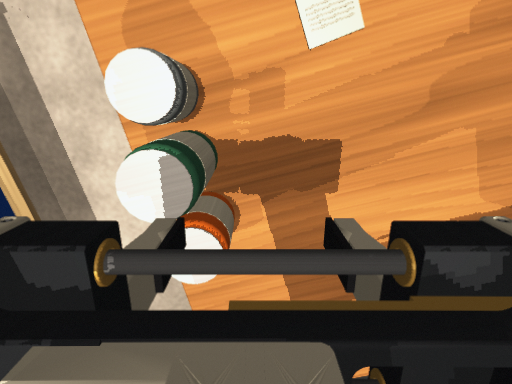

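```bash
python3 - <<'E'
import cv2
a=cv2.imread("pics/top0.png")
cv2.imwrite("pics/c1.png",cv2.resize(a[130:290,95:255],None,fx=3.7,fy=3.7,interpolation=cv2.INTER_CUBIC))
cv2.imwrite("pics/c2.png",cv2.resize(a[160:250,270:390],None,fx=6,fy=6,interpolation=cv2.INTER_CUBIC))
E
```

```text
(no output)
```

View pics/c1.png

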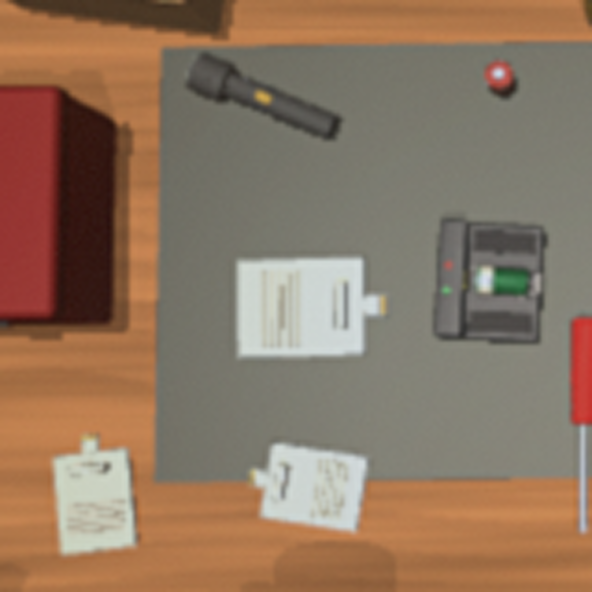

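View pics/c2.png

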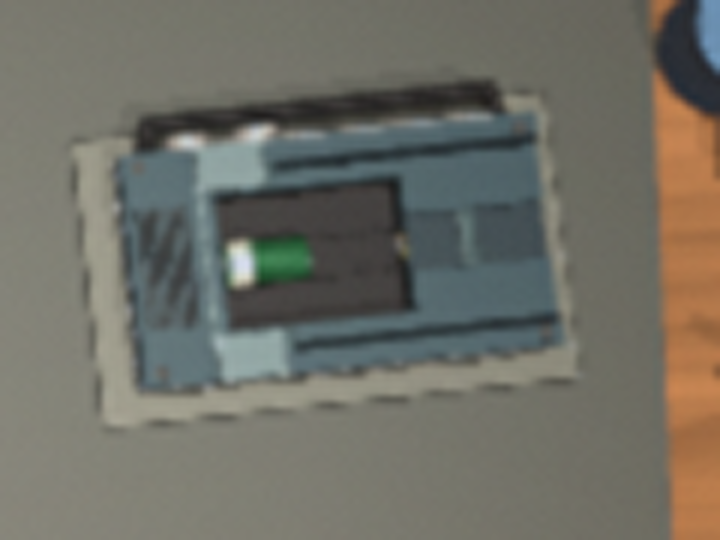

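```bash
cat > h.py <<'E'
import numpy as np, cv2
from station import arm, optics
from scipy.spatial.transform import Rotation as Ro
def cam(name, st=None):
    m=optics.camera_model(name)
    if name=="wrist":
        T=np.eye(4);T[:3,:3]=Ro.from_euler('xyz',st['ee_rot']).as_matrix();T[:3,3]=st['eef_pos']
        C=T@m['mount']; R=C[:3,:3].T; t=-R@C[:3,3]
    else: R,t=m['R'],m['t']
    return m['mtx'],m['D'],R,t
def ray(c,px,z):
    K,D,R,t=c
    u=cv2.undistortPoints(np.array(px,float).reshape(-1,1,2),K,D).reshape(-1,2)
    d=np.c_[u,np.ones(len(u))]@R; o=-R.T@t
    s=(np.broadcast_to(z,len(u))-o[2])/d[:,2]
    return o+d*s[:,None]
def proj(c,X):
    K,D,R,t=c
    return cv2.projectPoints(np.array(X,float).reshape(-1,3),cv2.Rodrigues(R)[0],t,K,D)[0].reshape(-1,2)
def grab(name,fn):
    st=arm.get_state(); im=optics.grab_frame(name)
    cv2.imwrite("pics/"+fn,cv2.cvtColor(im,cv2.COLOR_RGB2BGR))
    np.save("pics/"+fn[:-4]+".npy",np.r_[st['eef_pos'],st['ee_rot']])
    return im,cam(name,st),st
def load(name,fn):
    p=np.load("pics/"+fn[:-4]+".npy")
    return cv2.imread("pics/"+fn),cam(name,dict(eef_pos=p[:3],ee_rot=p[3:]))
E
python3 - <<'E'
from h import *
np.set_printoptions(precision=4,suppress=True)
c=cam("top")
f=lambda a,s,o:np.array(a,float)/s+o
print("cover",ray(c,f([(238,260),(362,257),(365,354),(238,356),(375,304)],3.7,(95,130)),.0085))
print("cell",ray(c,f([(477,280),(530,280)],3.7,(95,130)),.05))
print("radio",ray(c,f([(118,155),(535,112),(560,345),(140,392)],6,(270,160)),.078))
print("fit",ray(c,f([(230,262),(312,258)],6,(270,160)),.06))
print("dead,driver",ray(c,[(230,151),(253,215),(253,273)],.02))
E
```

```text
cover [[0.5578 0.3886 0.0085]
 [0.5592 0.2702 0.0085]
 [0.4669 0.2669 0.0085]
 [0.4664 0.3874 0.0085]
 [0.5142 0.2576 0.0085]]
cell [[0.5329 0.1567 0.05  ]
 [0.5323 0.1075 0.05  ]]
radio [[ 0.5953 -0.0681  0.078 ]
 [ 0.6167 -0.3031  0.078 ]
 [ 0.4856 -0.3124  0.078 ]
 [ 0.4622 -0.0779  0.078 ]]
fit [[ 0.5355 -0.1316  0.06  ]
 [ 0.5372 -0.1781  0.06  ]]
dead,driver [[0.7289 0.1372 0.02  ]
 [0.5012 0.058  0.02  ]
 [0.3017 0.06   0.02  ]]
```

>>> jog_arm([
  [[0.48, 0.41, 0, 0, 0, 76, 0.0876], [0.48, 0.41, 0, 0, 0, 76, 0.0876], [0.48, 0.41, 0, 0, 0, 76, 0.0876], [0.48, 0.41, 0, 0, 0, 76, 0.0876], [0.48, 0.41, 0, 0, 0, 76, 0.0876], [0.48, 0.41, 0, 0, 0, 76, 0.0876], [0.48, 0.41, 0, 0, 0, 76, 0.0876], [0.48, 0.41, 0, 0, 0, 76, 0.0876]],
])

```text
t: 0.95
eef_pos: [0.3959, 0.3275, 0.2486]
ee_rot: [3.142, -0.001, -1.45]
force: [0.7, 0.7, 0.3]
width: 0.0876
```

```bash
cat >> h.py <<'E'
def mv(x,y,z,yawdeg,p=None):
    st=arm.get_state()
    R=Ro.from_euler('xyz',st['ee_rot']).as_matrix()
    d=R.T@(np.array([x,y,z])-st['eef_pos'])
    Rt=Ro.from_euler('xyz',[np.pi,0,np.radians(yawdeg)]).as_matrix()
    r=np.degrees(Ro.from_matrix(R.T@Rt).as_rotvec())
    print("t %.2f"%st['t'],"pos",st['eef_pos'].round(4),"rot",np.degrees(st['ee_rot']).round(2),"F",st['force'].round(1),"w %.4f"%st['width'])
    print("MOVE",d.round(4),r.round(2))
E
python3 -c "
from h import *
mv(.53,.14,.2,-90)"
```

```text
t 0.95 pos [0.3959 0.3275 0.2486] rot [ 1.800e+02 -5.000e-02 -8.305e+01] F [0.7 0.7 0.3] w 0.0876
MOVE [ 0.2023 -0.1104  0.0488] [ 0.   -0.05  6.95]
```

>>> jog_arm([
  [[0.202, -0.11, 0.049, 0, 0, 7, 0.0876], [0.202, -0.11, 0.049, 0, 0, 7, 0.0876], [0.202, -0.11, 0.049, 0, 0, 7, 0.0876], [0.202, -0.11, 0.049, 0, 0, 7, 0.0876], [0.202, -0.11, 0.049, 0, 0, 7, 0.0876], [0.202, -0.11, 0.049, 0, 0, 7, 0.0876], [0.202, -0.11, 0.049, 0, 0, 7, 0.0876]],
])

```text
t: 1.65
eef_pos: [0.5296, 0.1392, 0.1992]
ee_rot: [3.141, -0.001, -1.574]
force: [-1.3, 0.4, 0.8]
width: 0.0879
```

```bash
python3 -c "
from h import *
grab('wrist','w1.png')"
```

```text
(no output)
```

View pics/w1.png

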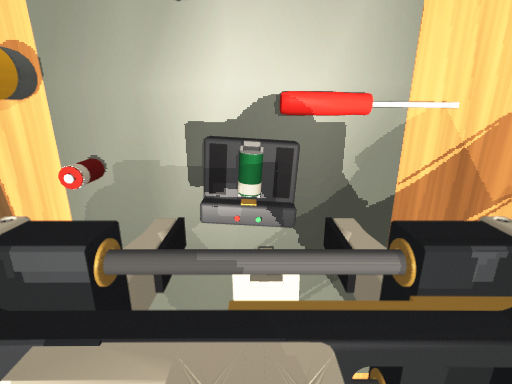

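```bash
python3 - <<'E'
from h import *
np.set_printoptions(precision=4,suppress=True)
im,c=load('wrist','w1.png')
cv2.imwrite("pics/w1c.png",cv2.resize(im[130:235,190:310],None,fx=5.5,fy=5.5,interpolation=cv2.INTER_CUBIC))
h=cv2.cvtColor(im,cv2.COLOR_BGR2HSV)
m=(h[...,0]>50)&(h[...,0]<85)&(h[...,1]>120)
for r in range(145,200,3):
    x=np.where(m[r,200:300])[0]+200
    if len(x): 
        e=ray(c,[(x.min()-.5,r),(x.max()+.5,r)],.037); print(r,x.min(),x.max(),e[:,0],e[:,0].mean(),e[0,1])
E
```

```text
154 240 262 [0.5451 0.5198] 0.5324523972386637 0.11576436622409916
157 240 262 [0.5451 0.5198] 0.5324748424909325 0.1190918161243297
160 239 262 [0.5463 0.5198] 0.5330492578420931 0.12243689478211651
163 239 262 [0.5464 0.5198] 0.5330737164267763 0.12580658256359886
166 239 261 [0.5464 0.5209] 0.5336536753913457 0.12919767177182956
169 239 261 [0.5465 0.5209] 0.5336801921924057 0.13261034676630268
172 239 261 [0.5466 0.5209] 0.5337068684479114 0.13604479400031616
175 239 261 [0.5466 0.5208] 0.5337337055289213 0.13950120205152394
178 239 260 [0.5467 0.5219] 0.5343231763558736 0.14297976165302767
181 239 260 [0.5468 0.5219] 0.5343521438201566 0.14648066572501997
```

View pics/w1c.png

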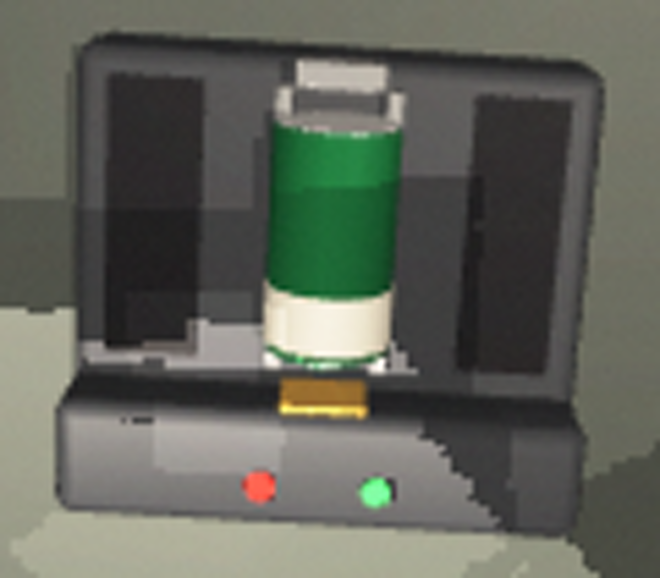

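```bash
python3 - <<'E'
from h import *
im,c=load('wrist','w1.png')
print(ray(c,[(251,152.5),(249.6,194.5)],.05))
mv(.533,.132,.12,-93.5)
E
```

```text
[[0.53226981 0.11196029 0.05      ]
 [0.53411491 0.15826345 0.05      ]]
t 1.70 pos [0.5294 0.1401 0.1996] rot [ 1.7998e+02 -6.0000e-02 -9.0110e+01] F [0.4 0.2 0.2] w 0.0878
MOVE [ 0.008  -0.0036  0.0796] [ 0.02 -0.06  3.39]
```

>>> jog_arm([
  [[0.007, -0.0036, 0.05, 0, 0, 3.4, 0.0876], [0.007, -0.0036, 0.1, 0, 0, 3.4, 0.07], [0.007, -0.0036, 0.13, 0, 0, 3.4, 0.06], [0.007, -0.0036, 0.147, 0, 0, 3.4, 0.05], [0.007, -0.0036, 0.147, 0, 0, 3.4, 0.05]],
], newtons=25)

```text
t: 2.2
eef_pos: [0.5311, 0.1333, 0.0505]
ee_rot: [3.138, -0.003, -1.63]
force: [-0.8, -0.5, 0.7]
width: 0.0613
```

```bash
python3 -c "
from h import *
grab('wrist','w2.png');mv(.533,.133,.052,-93.5)"
```

```text
t 2.25 pos [0.5322 0.1337 0.0522] rot [ 1.799e+02 -1.300e-01 -9.340e+01] F [-0.2  0.1  1. ] w 0.0572
MOVE [ 0.0007 -0.0008  0.0002] [ 0.1  -0.13  0.1 ]
```

View pics/w2.png

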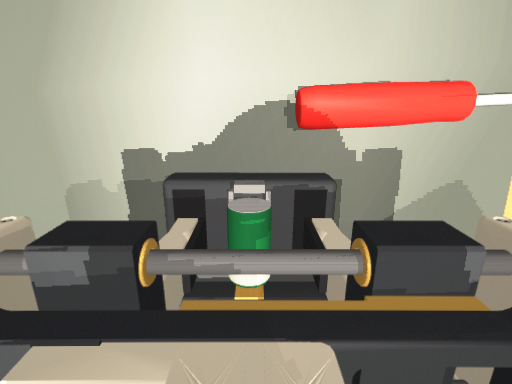

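Wrist view: the cell (cols 228–271) lies between the fingers, roughly centred. Close and lift.

>>> jog_arm([
  [[0.0, -0.001, 0, 0, 0, 0, 0.02], [0.0, -0.001, 0, 0, 0, 0, 0.02], [0.0, -0.001, 0, 0, 0, 0, 0.02], [0.0, -0.001, 0, 0, 0, 0, 0.02], [0.0, -0.001, 0, 0, 0, 0, 0.02], [0.0, -0.001, 0, 0, 0, 0, 0.02]],
], newtons=25)

```text
t: 2.85
eef_pos: [0.5338, 0.134, 0.0531]
ee_rot: [3.141, -0.001, -1.63]
force: [-0.7, 1.1, 6.8]
width: 0.0254
```

>>> jog_arm([
  [[0.0, 0, -0.02, 0, 0, 0, 0.02], [0, 0, -0.07, 0, 0, 0, 0.02], [0, 0, -0.12, 0, 0, 0, 0.02], [0.02, 0, -0.15, 0, 0, 0, 0.02], [0.06, 0, -0.18, 0, 0, -8, 0.02], [0.11, 0, -0.19, 0, 0, -8, 0.02], [0.16, 0, -0.19, 0, 0, -8, 0.02], [0.21, 0, -0.19, 0, 0, -8, 0.02]],
])

```text
t: 3.65
eef_pos: [0.5209, -0.076, 0.2441]
ee_rot: [-3.141, -0.001, -1.49]
force: [2.3, 0.3, -0.9]
width: 0.0255
```

```bash
python3 -c "
from h import *
grab('wrist','w3.png');mv(.54,-.14,.25,-85)"
```

```text
t 3.70 pos [ 0.5196 -0.0816  0.2437] rot [ 1.7992e+02 -1.4000e-01 -8.5530e+01] F [ 0.7 -4.  -0.6] w 0.0256
MOVE [ 0.0598 -0.0158 -0.0062] [ 0.08 -0.14 -0.53]
```

View pics/w3.png

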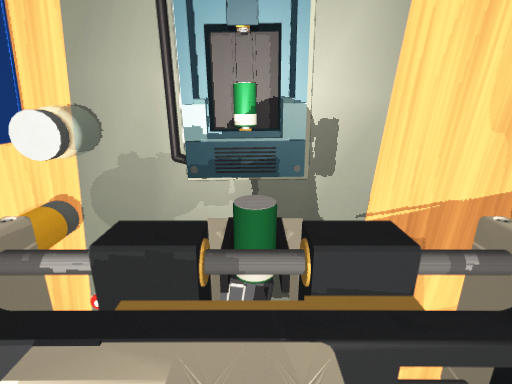

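>>> jog_arm([
  [[0.03, -0.016, 0, 0, 0, 0, 0.02], [0.055, -0.016, 0, 0, 0, 0, 0.02], [0.055, -0.016, 0, 0, 0, 0, 0.02], [0.055, -0.016, 0, 0, 0, 0, 0.02]],
])

```text
t: 4.1
eef_pos: [0.5394, -0.1357, 0.2433]
ee_rot: [3.139, -0.002, -1.495]
force: [0.4, 0.5, -1.6]
width: 0.0257
```

```bash
python3 -c "
from h import *
im,c,s=grab('wrist','w4.png')
print(s['eef_pos'],s['ee_rot'])
im=cv2.imread('pics/w4.png')
cv2.imwrite('pics/w4c.png',cv2.resize(im[0:220,150:350],None,fx=2.7,fy=2.7,interpolation=cv2.INTER_CUBIC))
grab('top','t4.png')
"
```

```text
[ 0.53939471 -0.13572617  0.24330153] [ 3.13917145e+00 -2.09273109e-03 -1.49470327e+00]
```

View pics/w4c.png

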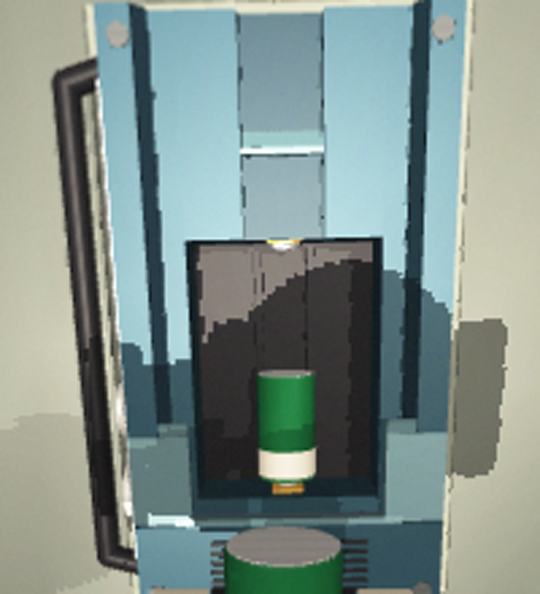

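```bash
python3 - <<'E'
from h import *
np.set_printoptions(precision=4,suppress=True)
im,c=load('wrist','w4.png')
P=np.array([(187,241),(382,238),(197,515),(384,513),(240,152),(325,152),(88,6)],float)/2.7+(150,0)
L=np.array([(39,-53,60),(-39,-53,60),(39,53,60),(-39,53,60),(16,-84,59),(-16,-84,59),(66,-132,68)])/1000
W=np.array([ray(c,p,l[2]+.01)[0] for p,l in zip(P,L)])
n=6
def fit(W,L):
    a=L[:,:2]-L[:,:2].mean(0);b=W[:,:2]-W[:,:2].mean(0)
    th=np.arctan2((a[:,0]*b[:,1]-a[:,1]*b[:,0]).sum(),(a*b).sum())
    R=np.array([[np.cos(th),-np.sin(th)],[np.sin(th),np.cos(th)]])
    o=W[:,:2].mean(0)-R@L[:,:2].mean(0)
    print("yaw",np.degrees(th),"o",o); print((W[:,:2]-L[:,:2]@R.T-o)*1000); return th,o,R
for n in (4,6,7):
    th,o,R=fit(W[:n],L[:n])
print("slot",o+R@[0,-.026])
# held cell top silhouette
cell=ray(c,np.array([(187,1)])*1.,.05)
E
```

```text
yaw 5.52669795846461 o [ 0.5387 -0.1708]
[[ 0.0482 -3.946 ]
 [ 1.1111 -3.4027]
 [ 1.3838  3.4754]
 [-2.5432  3.8733]]
yaw 5.586208769178113 o [ 0.5389 -0.1722]
[[-0.2335 -2.5455]
 [ 0.8215 -1.9215]
 [ 1.2117  4.8866]
 [-2.7232  5.3651]
 [ 0.7795 -3.2065]
 [ 0.1441 -2.5782]]
yaw 5.673356995084304 o [ 0.5392 -0.1725]
[[-0.5501 -2.3406]
 [ 0.4933 -1.5986]
 [ 1.0556  5.1073]
 [-2.8909  5.7038]
 [ 0.4126 -2.9714]
 [-0.2275 -2.2947]
 [ 1.7071 -1.6058]]
slot [ 0.5418 -0.1984]
```

```bash
python3 - <<'E'
from h import *
np.set_printoptions(precision=4,suppress=True)
im,c=load('wrist','w4.png')
P=np.array([(187,241),(382,238),(197,498),(381,496),(240,152),(325,152),(290,516),(88,6),(470,0)],float)/2.7+(150,0)
L=np.array([(39,-53,60),(-39,-53,60),(39,53,60),(-39,53,60),(16,-84,59),(-16,-84,59),(0,60,60),(66,-132,68),(-66,-132,68)])/1000
W=np.array([ray(c,p,l[2]+.01)[0] for p,l in zip(P,L)])
def fit(W,L):
    a=L[:,:2]-L[:,:2].mean(0);b=W[:,:2]-W[:,:2].mean(0)
    th=np.arctan2((a[:,0]*b[:,1]-a[:,1]*b[:,0]).sum(),(a*b).sum())
    R=np.array([[np.cos(th),-np.sin(th)],[np.sin(th),np.cos(th)]])
    o=W[:,:2].mean(0)-R@L[:,:2].mean(0)
    print("yaw",np.degrees(th),"o",o); print((W[:,:2]-L[:,:2]@R.T-o)*1000); return th,o,R
for n in (4,7,9):
    th,o,R=fit(W[:n],L[:n])
print("slot",o+R@[0,-.026])
# fitted cell: columns at z=.049
q=np.array([(259,410),(315,410),(287,372)],float)/2.7+(150,0)
w=np.vstack([ray(c,q[:2],.049),ray(c,q[2:],.062)]);print("fit local",(w[:,:2]-o)@R*1000)
# held cell in picture: top of rim, minus end
q=np.array([(225,560),(343,560),(284,527)],float)/2.7+(150,0)
tcp=np.load('pics/w4.npy')
w=np.vstack([ray(c,q[:2],tcp[2]-.015),ray(c,q[2:],tcp[2]-.002)]);print("held rel tcp",(w-tcp[:3])*1000, np.degrees(tcp[5]))
mv(.5418,-.1975,.2,5.5-90)
E
```

```text
yaw 5.347957135056389 o [ 0.5393 -0.1746]
[[-0.4311  0.0265]
 [ 0.6548  0.3276]
 [ 0.9158 -0.3301]
 [-1.1394 -0.024 ]]
yaw 5.473911607315837 o [ 0.5393 -0.1745]
[[-0.5377 -0.1406]
 [ 0.5321  0.3312]
 [ 1.0413 -0.4752]
 [-1.0301  0.0016]
 [ 0.5402 -0.8406]
 [-0.0891 -0.2748]
 [-0.4566  1.3983]]
yaw 5.526802101221837 o [ 0.5394 -0.1743]
[[-0.6559 -0.3845]
 [ 0.407   0.159 ]
 [ 1.0204 -0.7096]
 [-1.0579 -0.1612]
 [ 0.3914 -1.0661]
 [-0.2407 -0.4708]
 [-0.4745  1.2003]
 [ 1.7956  0.4388]
 [-1.1855  0.9941]]
slot [ 0.5419 -0.2002]
fit local [[ 12.5655  17.7113]
 [-12.5663  18.2263]
 [ -0.2346  -0.4201]]
held rel tcp [[ 12.9297 -16.2959 -15.    ]
 [-12.7451 -18.2433 -15.    ]
 [  1.0607 -29.1329  -2.    ]] -85.64018884201214
t 4.20 pos [ 0.5396 -0.1348  0.2436] rot [179.9   -0.12 -85.53] F [-0.6  0.7 -0.8] w 0.0257
MOVE [0.0626 0.0026 0.0438] [ 0.1  -0.12 -1.03]
```

```bash
python3 - <<'E'
from h import *
np.set_printoptions(precision=4,suppress=True)
im,c=load('wrist','w4.png')
q=np.array([(284,564),(284,527),(287,376)],float)/2.7+(150,0)
tcp=np.load('pics/w4.npy')
w=np.vstack([ray(c,q[:1],tcp[2]-.002),ray(c,q[1:2],tcp[2]-.028),ray(c,q[2:],.062)]);print("held rel tcp",(w-tcp[:3])*1000)
E
```

```text
held rel tcp [[   0.4618  -21.3696   -2.    ]
 [   0.293   -20.5268  -28.    ]
 [  -0.2998  -37.3712 -181.3015]]
```

```bash
python3 - <<'E'
from h import *
mv(.5423,-.2049,.11,-84.5)
E
```

```text
t 4.20 pos [ 0.5396 -0.1348  0.2436] rot [ 1.799e+02 -1.200e-01 -8.553e+01] F [-0.6  0.7 -0.8] w 0.0257
MOVE [0.0698 0.0025 0.1338] [ 0.1  -0.12 -1.03]
```

>>> jog_arm([
  [[0.04, 0.0025, 0, 0, 0, -1, 0.02], [0.07, 0.0025, 0.04, 0, 0, -1, 0.02], [0.07, 0.0025, 0.09, 0, 0, -1, 0.02], [0.07, 0.0025, 0.12, 0, 0, -1, 0.02], [0.07, 0.0025, 0.133, 0, 0, -1, 0.02], [0.07, 0.0025, 0.133, 0, 0, -1, 0.02]],
])

```text
t: 4.8
eef_pos: [0.5416, -0.2043, 0.1095]
ee_rot: [3.137, -0.002, -1.474]
force: [0.5, 1.1, -0.1]
width: 0.0253
```

```bash
python3 - <<'E'
from h import *
grab('wrist','w5.png');grab('side','s5.png')
a=cv2.imread('pics/w5.png');b=cv2.imread('pics/s5.png')
cv2.imwrite('pics/w5c.png',np.hstack([a[60:300,100:400],cv2.resize(b[110:230,200:350],(300,240))]))
mv(.5423,-.2049,.065,-84.5)
E
```

```text
t 4.90 pos [ 0.5436 -0.2046  0.1124] rot [-1.7999e+02 -1.7000e-01 -8.4440e+01] F [0.2 1.  0.2] w 0.0252
MOVE [-0.      0.0013  0.0474] [-0.01 -0.17  0.06]
```

View pics/w5c.png

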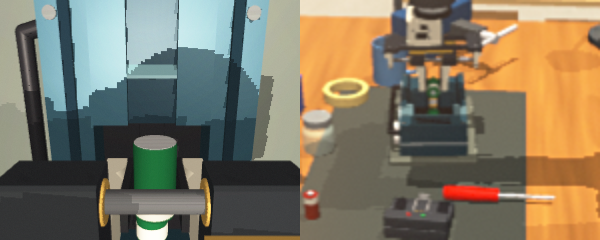

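>>> jog_arm([
  [[0, 0.001, 0.015, 0, 0, 0, 0.02], [0, 0.001, 0.03, 0, 0, 0, 0.02], [0, 0.001, 0.038, 0, 0, 0, 0.02], [0, 0.001, 0.041, 0, 0, 0, 0.02], [0, 0.001, 0.043, 0, 0, 0, 0.02], [0, 0.001, 0.0435, 0, 0, 0, 0.02]],
])

```text
t: 5.5
eef_pos: [0.5431, -0.2049, 0.0695]
ee_rot: [-3.14, -0.003, -1.474]
force: [-0.0, 0.6, -1.1]
width: 0.0256
```

>>> jog_arm([
  [[0, 0, 0.0015, 0, 0, 0, 0.02], [0, 0, 0.003, 0, 0, 0, 0.02], [0, 0, 0.004, 0, 0, 0, 0.02], [0, 0, 0.004, 0, 0, 0, 0.02]],
])

```text
t: 5.9
eef_pos: [0.543, -0.2049, 0.0654]
ee_rot: [-3.141, -0.003, -1.474]
force: [0.5, 0.3, -0.7]
width: 0.0257
```

```bash
python3 - <<'E'
from h import *
grab('wrist','w6.png')
a=cv2.imread('pics/w6.png')
cv2.imwrite('pics/w6c.png',cv2.resize(a[100:300,120:380],None,fx=3,fy=3))
mv(.5423,-.2049,.065,-84.5)
E
```

```text
t 5.95 pos [ 0.5431 -0.2049  0.0655] rot [-179.95   -0.18  -84.43] F [-0.4  0.4 -1.3] w 0.0253
MOVE [-0.0001  0.0008  0.0005] [-0.05 -0.18  0.07]
```

View pics/w6c.png

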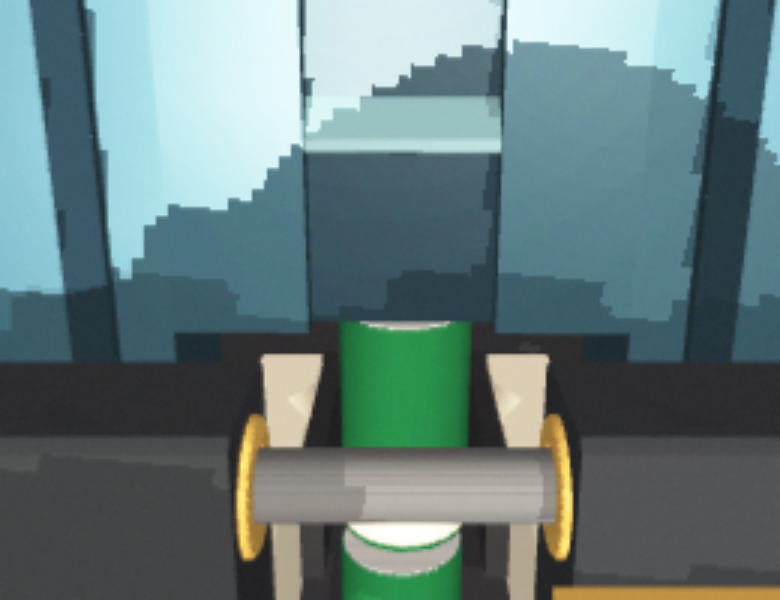

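>>> jog_arm([
  [[0, 0.0005, 0.0005, 0, 0, 0, 0.02], [0, 0.0005, 0.001, 0, 0, 0, 0.02], [0, 0.0005, 0.001, 0, 0, 0, 0.032], [0, 0.0005, 0.001, 0, 0, 0, 0.032], [0, 0.0005, 0.001, 0, 0, 0, 0.032], [0, 0.0005, 0.001, 0, 0, 0, 0.032]],
])

```text
t: 6.55
eef_pos: [0.5425, -0.2049, 0.0643]
ee_rot: [-3.141, -0.003, -1.474]
force: [-0.5, 0.5, 0.1]
width: 0.0318
```

Released; retreat straight up and look.

>>> jog_arm([
  [[0, 0, -0.02, 0, 0, 0, 0.032], [0, 0, -0.05, 0, 0, 0, 0.032], [0, 0, -0.1, 0, 0, 0, 0.05], [-0.03, 0, -0.14, 0, 0, 0, 0.08], [-0.06, 0, -0.17, 0, 0, 0, 0.0876], [-0.06, 0, -0.17, 0, 0, 0, 0.0876]],
])

```text
t: 7.15
eef_pos: [0.5386, -0.1428, 0.2394]
ee_rot: [-3.132, -0.004, -1.471]
force: [0.0, 0.6, -0.3]
width: 0.0585
```

```bash
python3 - <<'E'
from h import *
grab('wrist','w7.png')
a=cv2.imread('pics/w7.png')
cv2.imwrite('pics/w7c.png',cv2.resize(a[0:220,150:350],None,fx=2.7,fy=2.7,interpolation=cv2.INTER_CUBIC))
mv(.51,.34,.2,0)
E
```

```text
t 7.20 pos [ 0.5376 -0.1434  0.2369] rot [-179.65   -0.19  -84.31] F [ 0.1 -0.2 -0.8] w 0.0624
MOVE [-0.4839 -0.0203  0.0355] [ -0.14  -0.41 -84.31]
```

View pics/w7c.png

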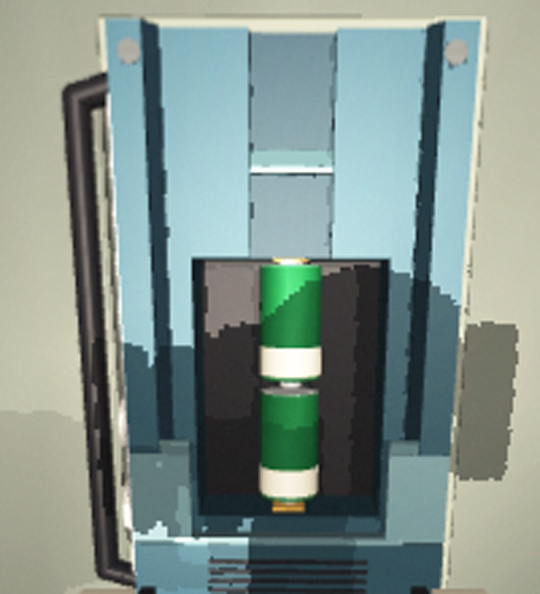

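>>> jog_arm([
  [[-0.48, -0.02, 0, 0, 0, -84, 0.0876], [-0.48, -0.02, 0, 0, 0, -84, 0.0876], [-0.48, -0.02, 0, 0, 0, -84, 0.0876], [-0.48, -0.02, 0, 0, 0, -84, 0.0876], [-0.48, -0.02, 0, 0, 0, -84, 0.0876], [-0.48, -0.02, 0, 0, 0, -84, 0.0876], [-0.48, -0.02, 0, 0, 0, -84, 0.0876], [-0.48, -0.02, 0, 0, 0, -84, 0.0876]],
])

```text
t: 8.0
eef_pos: [0.5137, 0.2561, 0.2341]
ee_rot: [3.138, -0.005, -0.268]
force: [1.8, 0.1, -0.2]
width: 0.0877
```

```bash
python3 - <<'E'
from h import *
mv(.49,.31,.22,0)
E
```

```text
t 8.00 pos [0.5137 0.2561 0.2341] rot [179.82  -0.3  -15.34] F [ 1.8  0.1 -0.2] w 0.0877
MOVE [-0.0372 -0.0458  0.0137] [  0.22  -0.27 -15.34]
```

>>> jog_arm([
  [[-0.02, -0.025, 0.01, 0, 0, -8, 0.0876], [-0.037, -0.046, 0.014, 0, 0, -15.3, 0.0876], [-0.037, -0.046, 0.014, 0, 0, -15.3, 0.0876], [-0.037, -0.046, 0.014, 0, 0, -15.3, 0.0876]],
])

```text
t: 8.4
eef_pos: [0.4898, 0.31, 0.2183]
ee_rot: [3.135, -0.002, -0.001]
force: [-1.2, -1.0, 0.2]
width: 0.0876
```

```bash
python3 - <<'E'
from h import *
grab('wrist','w8.png')
a=cv2.imread('pics/w8.png')
cv2.imwrite('pics/w8c.png',cv2.resize(a[60:260,130:390],None,fx=3,fy=3,interpolation=cv2.INTER_CUBIC))
mv(.49,.31,.22,0)
E
```

```text
t 8.45 pos [0.4902 0.3095 0.2188] rot [ 1.7966e+02 -1.7000e-01 -1.1000e-01] F [0.  0.5 0.4] w 0.0881
MOVE [-0.0002 -0.0005 -0.0012] [ 0.34 -0.17 -0.11]
```

View pics/w8c.png

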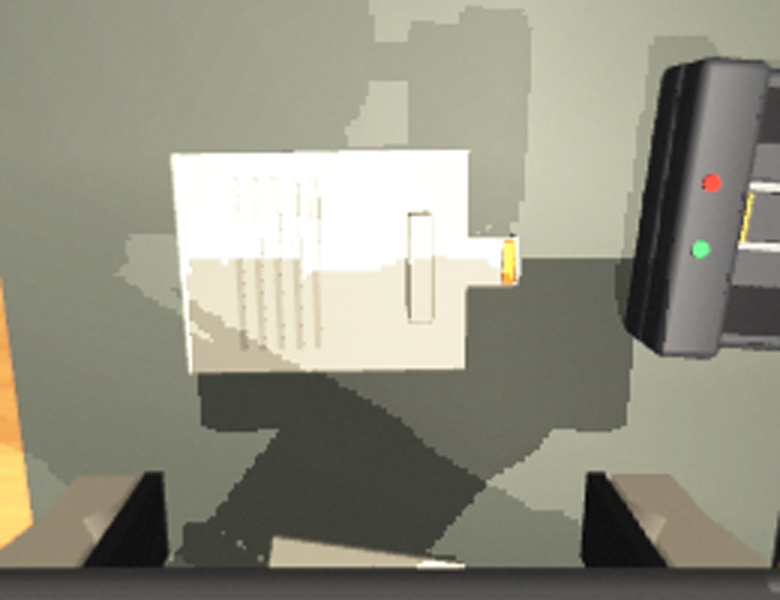

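View pics/w8.png

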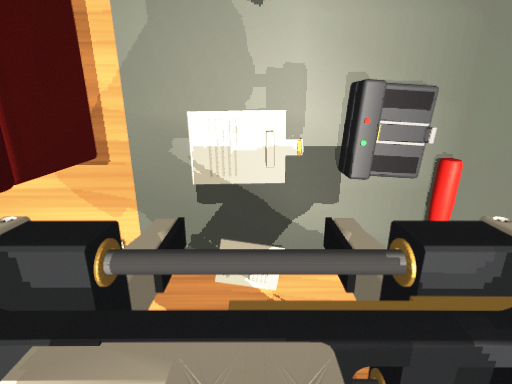

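```bash
python3 - <<'E'
from h import *
np.set_printoptions(precision=4,suppress=True)
im,c=load('wrist','w8.png')
s=lambda p:np.array(p,float)/3+(130,60)
w=ray(c,s([(171,153),(469,150),(466,369),(190,373)]),.0085);print(w[:,:2])
print("len",np.linalg.norm(w[0]-w[1]),np.linalg.norm(w[3]-w[2]),"wid",np.linalg.norm(w[1]-w[2]),np.linalg.norm(w[0]-w[3]))
y=(w[0]-w[1])+(w[3]-w[2]); print("yaw",np.degrees(np.arctan2(-y[0],y[1])),"yawx",np.degrees(np.arctan2(*( (w[0]-w[3])+(w[1]-w[2]))[[1,0]])),"c",w.mean(0))
f=ray(c,s([(410,212),(433,212),(434,322),(411,322)]),.0245);print("fin",f[:,:2],f.mean(0))
print("tab",ray(c,s([(510,262)]),.0095))
t=cam('top');q=np.array([[(262,517),(276,444),(367,457),(355,531)],[(62,554),(54,458),(128,448),(136,547)]],float)/3.7+(95,130)
for k in q:
    w=ray(t,k,.0085);print("others",np.linalg.norm(w[0]-w[1]),np.linalg.norm(w[1]-w[2]))
E
```

```text
[[0.5586 0.3918]
 [0.5597 0.2711]
 [0.4675 0.2694]
 [0.466  0.39  ]]
len 0.12071211043171207 0.12058654538512337 wid 0.09228213189060186 0.09269154964833436
yaw 0.6226629607609763 yawx 1.068282392701205 c [0.513  0.3306 0.0085]
fin [[0.5365 0.2955]
 [0.5364 0.2864]
 [0.4921 0.2851]
 [0.4921 0.2946]] [0.5143 0.2904 0.0245]
tab [[0.5144 0.2525 0.0095]]
others 0.06894148648048759 0.08693380585978452
others 0.0897458423314615 0.0701541534755432
```

```bash
python3 - <<'E'
from h import *
mv(.5138,.2905,.033,0.9)
E
```

```text
t 8.45 pos [0.4902 0.3095 0.2188] rot [ 1.7966e+02 -1.7000e-01 -1.1000e-01] F [0.  0.5 0.4] w 0.0881
MOVE [0.0231 0.0179 0.186 ] [ 0.34 -0.17 -1.01]
```

>>> jog_arm([
  [[0.023, 0.018, 0.05, 0.3, -0.2, -1, 0.05], [0.023, 0.018, 0.1, 0.3, -0.2, -1, 0.05], [0.023, 0.018, 0.13, 0.3, -0.2, -1, 0.05], [0.023, 0.018, 0.145, 0.3, -0.2, -1, 0.05], [0.023, 0.018, 0.15, 0.3, -0.2, -1, 0.05], [0.023, 0.018, 0.15, 0.3, -0.2, -1, 0.05]],
])

```text
t: 9.05
eef_pos: [0.514, 0.2896, 0.0687]
ee_rot: [3.14, 0.001, 0.014]
force: [-0.0, -0.4, 0.1]
width: 0.0508
```

```bash
python3 - <<'E'
from h import *
grab('wrist','w9.png')
a=cv2.imread('pics/w9.png')
cv2.imwrite('pics/w9c.png',cv2.resize(a[100:320,120:390],None,fx=2.7,fy=2.7,interpolation=cv2.INTER_CUBIC))
mv(.5138,.2905,.033,0.9)
E
```

```text
t 9.10 pos [0.5144 0.2903 0.0697] rot [ 1.7999e+02 -1.0000e-02  8.2000e-01] F [-0.5 -0.4  0.1] w 0.0502
MOVE [-0.0006 -0.0002  0.0367] [ 0.01 -0.01 -0.08]
```

View pics/w9c.png

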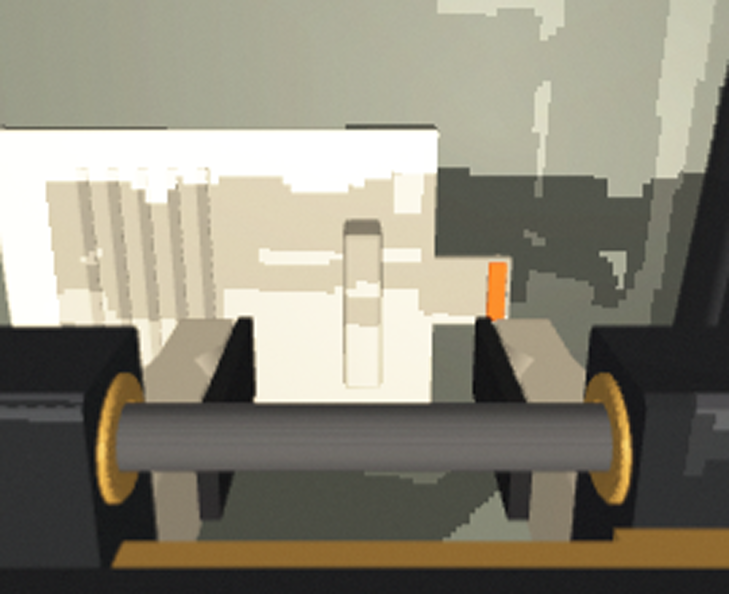

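>>> jog_arm([
  [[0, 0, 0.02, 0, 0, 0, 0.04], [0, 0, 0.032, 0, 0, 0, 0.03], [0, 0, 0.0365, 0, 0, 0, 0.03], [0, 0, 0.0365, 0, 0, 0, 0.004], [0, 0, 0.0365, 0, 0, 0, 0.004], [0, 0, 0.0365, 0, 0, 0, 0.004], [0, 0, 0.0365, 0, 0, 0, 0.004]],
], newtons=45)

```text
t: 9.8
eef_pos: [0.5147, 0.2906, 0.0339]
ee_rot: [-3.141, -0.001, 0.015]
force: [-0.3, 0.6, 1.3]
width: 0.0095
```

>>> jog_arm([
  [[0, 0, -0.01, 0, 0, 0, 0.004], [0, 0, -0.03, 0, 0, 0, 0.004], [0, 0, -0.06, 0, 0, 0, 0.004], [0, 0, -0.1, 0, 0, 0, 0.004], [0, 0, -0.14, 0, 0, 0, 0.004], [0, 0, -0.15, 0, 0, 0, 0.004], [0, 0, -0.15, 0, 0, 0, 0.004]],
])

```text
t: 10.5
eef_pos: [0.5153, 0.2913, 0.1868]
ee_rot: [-3.138, -0.005, 0.015]
force: [0.1, 0.2, -1.8]
width: 0.0094
```

```bash
python3 - <<'E'
from h import *
grab('wrist','w10.png')
a=cv2.imread('pics/w10.png')
mv(.5478,-.2621,.19,5.5)
E
```

```text
t 10.55 pos [0.5144 0.2906 0.1847] rot [-1.7988e+02 -1.2000e-01  8.2000e-01] F [-0.5  0.1 -1.8] w 0.0098
MOVE [ 0.0254  0.5532 -0.0064] [-0.11 -0.12 -4.68]
```

View pics/w10.png

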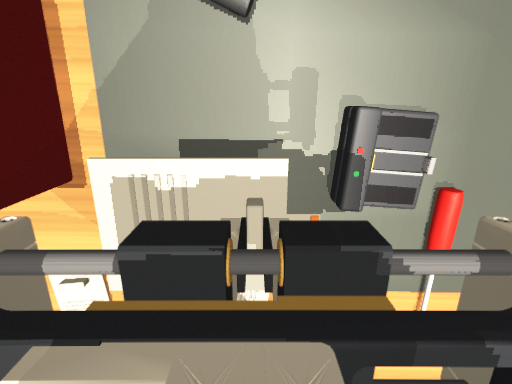

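```bash
python3 - <<'E'
from h import *
im,c=load('wrist','w10.png')
p=np.load('pics/w10.npy');R=Ro.from_euler('xyz',p[3:]).as_matrix()
for dz in (.0254,):
  # cover frame pts rel fin: tool coords (x, -y, +z down)
  T=[(.046,-.1,dz),(.046,.02,dz),(-.0,-.1,dz)]
  print(proj(c,[p[:3]+R@np.array(t) for t in T]))
h=cv2.cvtColor(im,cv2.COLOR_BGR2HSV)
for col in (100,140,180,220,260,280):
    print(col,im[152:166,col].mean(1).round())
E
```

```text
[[ 88.35330548 156.70265947]
 [290.1948298  156.8091345 ]
 [100.63090795 227.59372746]]
100 [190. 189. 191. 192. 195. 169. 169. 252. 252. 252. 252. 252. 252. 252.]
140 [132. 132. 133. 132. 130. 120. 166. 253. 253. 253. 253. 253. 253. 253.]
180 [ 71.  69.  68.  69.  69.  89. 167. 254. 254. 254. 254. 254. 254. 254.]
220 [ 72.  72.  71.  72.  71.  91. 173. 254. 254. 254. 254. 254. 254. 254.]
260 [109. 108. 109. 109. 106. 111. 174. 254. 254. 254. 254. 254. 254. 254.]
280 [112. 113. 112. 112. 111. 112. 174. 254. 254. 254. 254. 254. 254. 254.]
```

>>> jog_arm([
  [[0.002, 0.05, -0.01, 0, 0, -0.5, 0.004], [0.005, 0.1, -0.015, 0, 0, -1, 0.004], [0.01, 0.15, -0.015, 0, 0, -2, 0.004], [0.012, 0.2, -0.015, 0, 0, -2.5, 0.004], [0.015, 0.25, -0.015, 0, 0, -3, 0.004], [0.018, 0.3, -0.015, 0, 0, -3.5, 0.004], [0.02, 0.35, -0.015, 0, 0, -4, 0.004], [0.022, 0.4, -0.015, 0, 0, -4.7, 0.004]],
])

```text
t: 11.35
eef_pos: [0.5407, -0.109, 0.1971]
ee_rot: [-3.139, 0.001, 0.097]
force: [1.7, 0.3, -0.8]
width: 0.0097
```

```bash
python3 - <<'E'
from h import *
mv(.5485,-.2621,.19,5.5)
E
```

```text
t 11.35 pos [ 0.5407 -0.109   0.1971] rot [-1.7988e+02  5.0000e-02  5.5500e+00] F [ 1.7  0.3 -0.8] w 0.0097
MOVE [-0.0071  0.1531  0.0068] [-0.12  0.05  0.05]
```

>>> jog_arm([
  [[-0.002, 0.05, 0.005, 0, 0, 0, 0.004], [-0.004, 0.1, 0.007, 0, 0, 0, 0.004], [-0.007, 0.14, 0.02, 0, 0, 0, 0.004], [-0.007, 0.153, 0.04, 0, 0, 0, 0.004], [-0.007, 0.153, 0.057, 0, 0, 0, 0.004], [-0.007, 0.153, 0.057, 0, 0, 0, 0.004]],
])

```text
t: 11.95
eef_pos: [0.5455, -0.2619, 0.1352]
ee_rot: [-3.137, 0.009, 0.095]
force: [-0.7, 0.4, -1.1]
width: 0.0095
```

```bash
python3 - <<'E'
from h import *
grab('wrist','w11.png')
grab('side','s11.png')
b=cv2.imread('pics/s11.png');cv2.imwrite('pics/s11c.png',cv2.resize(b[120:220,215:325],None,fx=6,fy=6,interpolation=cv2.INTER_CUBIC))
mv(.5485,-.2621,.1,5.5)
E
```

```text
t 12.05 pos [ 0.5478 -0.2617  0.1386] rot [-179.84    0.21    5.55] F [ 0.8 -0.7  0.5] w 0.0098
MOVE [0.0008 0.0006 0.0386] [-0.16  0.21  0.05]
```

View pics/w11.png

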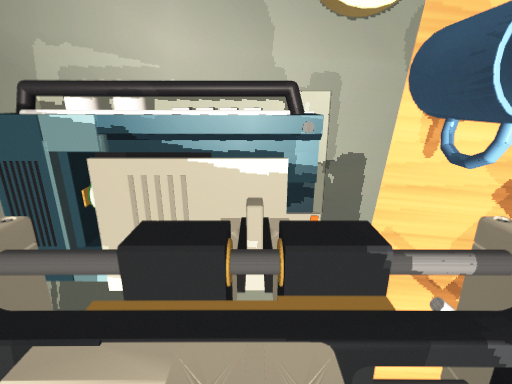

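View pics/s11c.png

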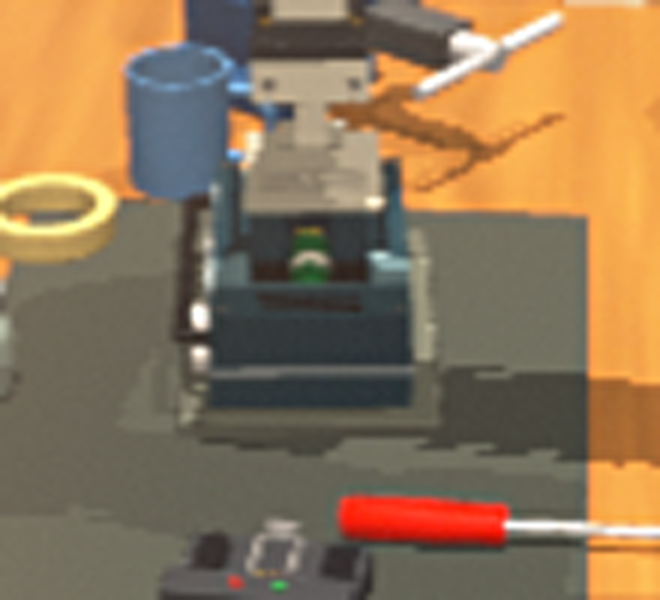

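```bash
cat >> h.py <<'E'
O=np.array([.5394,-.1745]);TH=np.radians(5.5)
def loc2w(L):
    L=np.array(L,float).reshape(-1,3)/1000
    R=np.array([[np.cos(TH),-np.sin(TH)],[np.sin(TH),np.cos(TH)]])
    return np.c_[L[:,:2]@R.T+O,L[:,2]+.01]
E
python3 - <<'E'
from h import *
for f,crop in (('w11.png',(90,330,0,340)),('w7.png',(0,220,150,350))):
    im,c=load('wrist',f)
    P=[(66,-132,68),(66,104,68),(-66,-132,68),(48.5,-132,60),(48.5,20,60),(39,-53,60),(39,53,60),(-39,-53,60),(-39,53,60),(16,-84,59),(-16,-84,59),(0,60,60),(41,24,68),(-41,24,68)]
    for p in proj(c,loc2w(P)):
        cv2.drawMarker(im,tuple(int(round(v)) for v in p),(0,0,255),cv2.MARKER_CROSS,5,1)
    a,b,d,e=crop
    cv2.imwrite('pics/o_'+f,cv2.resize(im[a:b,d:e],None,fx=2.3,fy=2.3,interpolation=cv2.INTER_CUBIC))
E
```

```text
(no output)
```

View pics/o_w11.png

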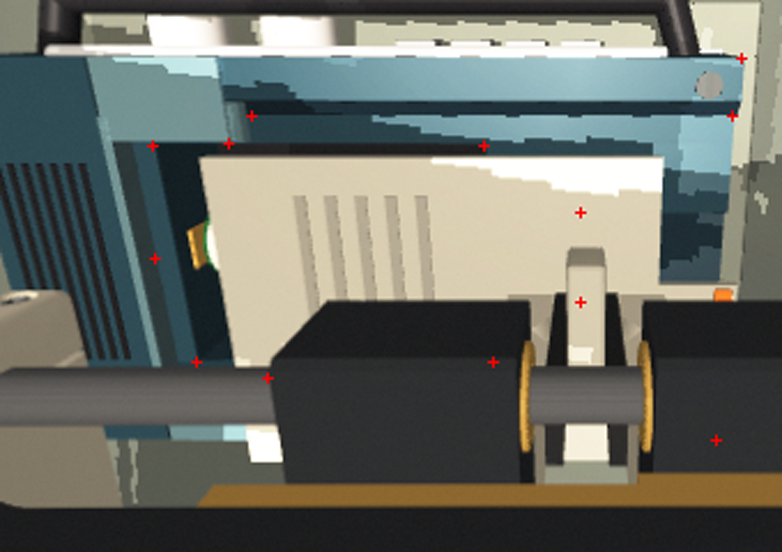

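View pics/o_w7.png

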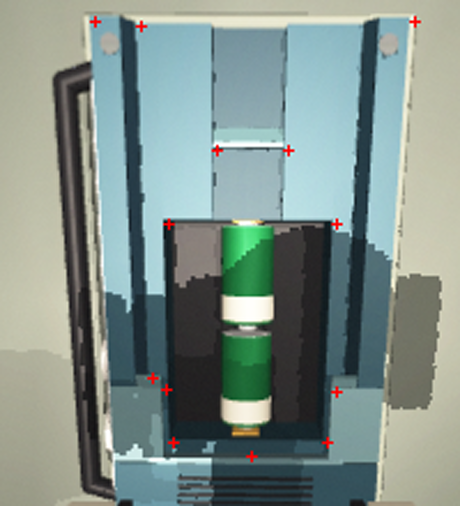

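>>> jog_arm([
  [[0.0008, 0.0006, 0.01, -0.16, 0.2, 0, 0.004], [0.0008, 0.0006, 0.019, -0.16, 0.2, 0, 0.004], [0.0008, 0.0006, 0.019, -0.16, 0.2, 0, 0.004], [0.0008, 0.0006, 0.019, -0.16, 0.2, 0, 0.004]],
])

```text
t: 12.45
eef_pos: [0.5485, -0.2619, 0.1196]
ee_rot: [3.142, 0.001, 0.098]
force: [-0.3, 0.7, -1.4]
width: 0.0099
```

```bash
python3 - <<'E'
from h import *
im,c,st=grab('wrist','w12.png')
print(st['eef_pos'],st['ee_rot'],st['force'])
im=cv2.imread('pics/w12.png')
cv2.imwrite('pics/w12c.png',cv2.resize(im[90:240,70:340],None,fx=2.9,fy=2.9,interpolation=cv2.INTER_CUBIC))
E
```

```text
[ 0.54854902 -0.26187174  0.11958495] [3.14152588e+00 5.17711781e-04 9.75349026e-02] [-0.28685911  0.68533914 -1.43689897]
```

View pics/w12c.png

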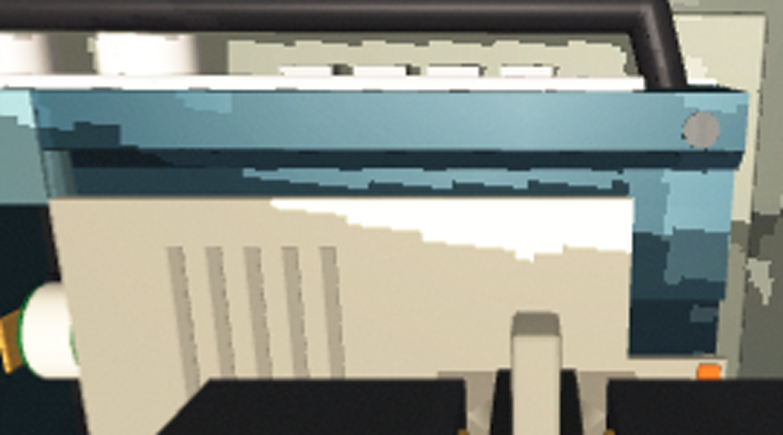

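```bash
python3 - <<'E'
from h import *
np.set_printoptions(precision=2,suppress=True)
im,c=load('wrist','w12.png')
p=np.load('pics/w12.npy')
s=lambda p:np.array(p,float)/2.9+(70,90)
R=np.array([[np.cos(TH),-np.sin(TH)],[np.sin(TH),np.cos(TH)]])
l=lambda w:(w[:,:2]-O)@R*1000
print("case edge 66",l(ray(c,s([(650,91),(300,90)]),.078)))
print("case end -132",l(ray(c,s([(748,95)]),.078)))
print("bevel top 53.5",l(ray(c,s([(650,151),(300,150),(120,150)]),.078)))
print("wall 48.5",l(ray(c,s([(650,167),(300,167),(120,166)]),.073)))
zt=p[2]-.0254
print("cover edge 46",l(ray(c,s([(620,197.5),(300,197.5),(60,198.5)]),zt)), "end y",l(ray(c,s([(630,230)]),zt)),l(ray(c,s([(52,205)]),zt)))
print("tcp local",(p[:2]-O)@R*1000)
E
```

```text
case edge 66 [[  66.51 -111.46]
 [  66.57  -35.25]]
case end -132 [[  65.68 -132.86]]
bevel top 53.5 [[  53.5  -112.02]
 [  53.57  -34.18]
 [  53.47    5.71]]
wall 48.5 [[  49.17 -112.9 ]
 [  49.03  -32.39]
 [  49.15    8.83]]
cover edge 46 [[  46.08 -103.92]
 [  45.96  -38.11]
 [  45.64   11.06]] end y [[  39.23 -106.23]] [[44.28 12.92]]
tcp local [  0.73 -87.85]
```

>>> jog_arm([
  [[0.0003, 0.002, 0.005, 0, 0, 0, 0.004], [0.0003, 0.002, 0.011, 0, 0, 0, 0.004], [0.0003, 0.002, 0.015, 0, 0, 0, 0.004], [0.0003, 0.002, 0.017, 0, 0, 0, 0.004], [0.0003, 0.002, 0.0175, 0, 0, 0, 0.004]],
])

```text
t: 13.0
eef_pos: [0.549, -0.264, 0.1019]
ee_rot: [3.142, 0.001, 0.097]
force: [-1.1, -0.3, -1.0]
width: 0.0095
```

>>> jog_arm([
  [[0, 0, 0.001, 0, 0, 0, 0.004], [0, 0, 0.002, 0, 0, 0, 0.004], [0, 0, 0.0025, 0, 0, 0, 0.004], [0, 0, 0.0025, 0, 0, 0, 0.004]],
])

```text
t: 13.4
eef_pos: [0.5491, -0.264, 0.0995]
ee_rot: [3.141, 0.001, 0.097]
force: [-0.3, -0.5, -0.9]
width: 0.0097
```

```bash
python3 - <<'E'
from h import *
im,c,st=grab('wrist','w13.png')
mv(.549,-.264,.0994,5.5)
im=cv2.imread('pics/w13.png')
cv2.imwrite('pics/w13c.png',cv2.resize(im[90:240,70:340],None,fx=2.9,fy=2.9,interpolation=cv2.INTER_CUBIC))
E
```

```text
t 13.45 pos [ 0.5491 -0.264   0.0995] rot [1.80e+02 3.00e-02 5.58e+00] F [-0.1  0.2 -1. ] w 0.0096
MOVE [-0.0001  0.      0.0001] [0.   0.03 0.08]
```

View pics/w13c.png

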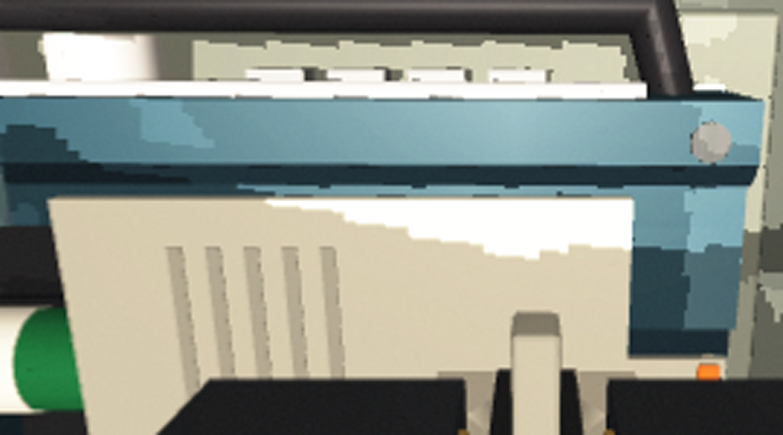

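```bash
python3 - <<'E'
from h import *
np.set_printoptions(precision=2,suppress=True)
im,c=load('wrist','w13.png')
p=np.load('pics/w13.npy')
s=lambda p:np.array(p,float)/2.9+(70,90)
R=np.array([[np.cos(TH),-np.sin(TH)],[np.sin(TH),np.cos(TH)]])
l=lambda w:(w[:,:2]-O)@R*1000
print("case edge 66",l(ray(c,s([(650,99),(300,98)]),.078)))
print("bevel top 53.5",l(ray(c,s([(650,165),(300,165),(120,165)]),.078)))
print("wall 48.5",l(ray(c,s([(650,183),(300,183),(120,183)]),.073)))
zt=p[2]-.0254
print("cover edge 46",l(ray(c,s([(620,197.5),(300,197.5),(60,198.5)]),zt)), "end y",l(ray(c,s([(630,230)]),zt)),l(ray(c,s([(52,205)]),zt)))
print("tcp local",(p[:2]-O)@R*1000)
E
```

```text
case edge 66 [[  66.47 -110.88]
 [  66.54  -43.07]]
bevel top 53.5 [[  53.67 -111.43]
 [  53.56  -42.  ]
 [  53.47   -6.42]]
wall 48.5 [[  49.22 -112.32]
 [  49.1   -40.22]
 [  49.02   -3.27]]
cover edge 46 [[  46.4  -106.11]
 [  46.29  -40.3 ]
 [  45.97    8.87]] end y [[  39.55 -108.41]] [[44.62 10.73]]
tcp local [  1.05 -90.02]
```

>>> jog_arm([
  [[0, 0, 0.0005, 0, 0, 0, 0.004], [0, 0, 0.001, 0, 0, 0, 0.004], [0, 0, 0.001, 0, 0, 0, 0.004]],
])

```text
t: 13.75
eef_pos: [0.5492, -0.2643, 0.0994]
ee_rot: [3.141, 0.0, 0.098]
force: [-1.9, -0.2, 6.5]
width: 0.0096
```

>>> jog_arm([
  [[0, -0.002, 0.0006, 0, 0, 0, 0.004], [0, -0.004, 0.0006, 0, 0, 0, 0.004], [0, -0.006, 0.0006, 0, 0, 0, 0.004], [0, -0.008, 0.0006, 0, 0, 0, 0.004], [0, -0.01, 0.0006, 0, 0, 0, 0.004]],
])

```text
t: 14.25
eef_pos: [0.5488, -0.2545, 0.0994]
ee_rot: [3.14, -0.001, 0.098]
force: [0.3, -3.9, 5.8]
width: 0.0095
```

>>> jog_arm([
  [[0, -0.002, 0.0006, 0, 0, 0, 0.004], [0, -0.004, 0.0006, 0, 0, 0, 0.004], [0, -0.006, 0.0006, 0, 0, 0, 0.004], [0, -0.008, 0.0006, 0, 0, 0, 0.004], [0, -0.01, 0.0006, 0, 0, 0, 0.004]],
])

```text
t: 14.75
eef_pos: [0.5485, -0.2447, 0.0994]
ee_rot: [3.139, -0.003, 0.098]
force: [-0.4, -3.8, 4.9]
width: 0.0094
```

```bash
python3 - <<'E'
from h import *
im,c,st=grab('wrist','w14.png')
mv(.549,-.264,.0994,5.5)
im=cv2.imread('pics/w14.png')
cv2.imwrite('pics/w14c.png',cv2.resize(im[90:240,50:320],None,fx=2.9,fy=2.9,interpolation=cv2.INTER_CUBIC))
E
```

```text
t 14.80 pos [ 0.5485 -0.2445  0.0994] rot [ 1.7986e+02 -1.4000e-01  5.6400e+00] F [ 0.2 -2.6  5.4] w 0.0094
MOVE [-0.0014  0.0194  0.0001] [ 0.14 -0.15  0.14]
```

View pics/w14c.png

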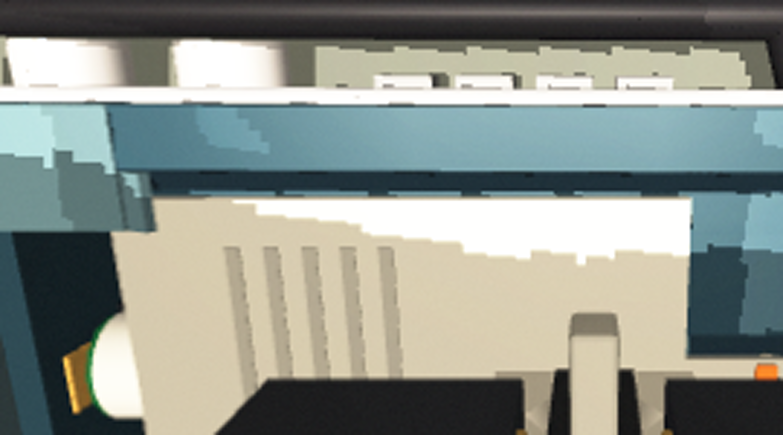

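>>> jog_arm([
  [[-0.0005, -0.002, 0.0006, 0, 0, 0, 0.004], [-0.001, -0.004, 0.0006, 0, 0, 0, 0.004], [-0.001, -0.006, 0.0006, 0, 0, 0, 0.004], [-0.0012, -0.008, 0.0006, 0, 0, 0, 0.004], [-0.0013, -0.01, 0.0006, 0, 0, 0, 0.004], [-0.0014, -0.012, 0.0006, 0, 0, 0, 0.004]],
])

```text
t: 15.4
eef_pos: [0.5466, -0.2329, 0.0994]
ee_rot: [3.138, -0.004, 0.099]
force: [0.7, -3.4, 5.1]
width: 0.0098
```

>>> jog_arm([
  [[-0.0002, -0.001, 0.0008, 0.1, 0.2, 0, 0.004], [-0.0003, -0.002, 0.0008, 0.1, 0.2, 0, 0.004], [-0.0003, -0.003, 0.0008, 0.1, 0.2, 0, 0.004], [-0.0004, -0.004, 0.0008, 0.1, 0.2, 0, 0.004], [-0.0004, -0.005, 0.0008, 0.1, 0.2, 0, 0.004]],
])

```text
t: 15.9
eef_pos: [0.5465, -0.2283, 0.0994]
ee_rot: [3.139, -0.009, 0.099]
force: [1.4, -4.0, 6.2]
width: 0.0094
```

>>> jog_arm([
  [[-0.0003, -0.001, 0.0008, 0.1, -0.3, 0, 0.004], [-0.0004, -0.002, 0.0008, 0.1, -0.5, 0, 0.004], [-0.0005, -0.003, 0.0008, 0.1, -0.5, 0, 0.004], [-0.0005, -0.004, 0.0008, 0.1, -0.5, 0, 0.004]],
])

```text
t: 16.3
eef_pos: [0.5464, -0.225, 0.0994]
ee_rot: [3.139, -0.002, 0.1]
force: [1.1, -6.8, 5.9]
width: 0.0096
```

>>> jog_arm([
  [[0, -0.001, 0.001, 0.1, -0.1, 0, 0.004], [-0.0001, -0.002, 0.001, 0.1, -0.1, 0, 0.004], [-0.0001, -0.003, 0.001, 0.1, -0.1, 0, 0.004], [-0.0002, -0.004, 0.001, 0.1, -0.1, 0, 0.004]],
])

```text
t: 16.7
eef_pos: [0.5466, -0.2222, 0.0994]
ee_rot: [3.139, -0.001, 0.101]
force: [0.8, -8.9, 5.5]
width: 0.0092
```

```bash
python3 - <<'E'
from h import *
im,c,st=grab('wrist','w15.png')
mv(.545,-.22,.0994,5.5)
im=cv2.imread('pics/w15.png')
cv2.imwrite('pics/w15c.png',cv2.resize(im[90:240,30:340],None,fx=2.5,fy=2.5,interpolation=cv2.INTER_CUBIC))
E
```

```text
t 16.75 pos [ 0.5466 -0.2221  0.0994] rot [ 1.7985e+02 -7.0000e-02  5.7600e+00] F [-0.7 -7.6  7.7] w 0.0093
MOVE [-0.0014 -0.0023 -0.    ] [ 0.15 -0.07  0.26]
```

View pics/w15c.png

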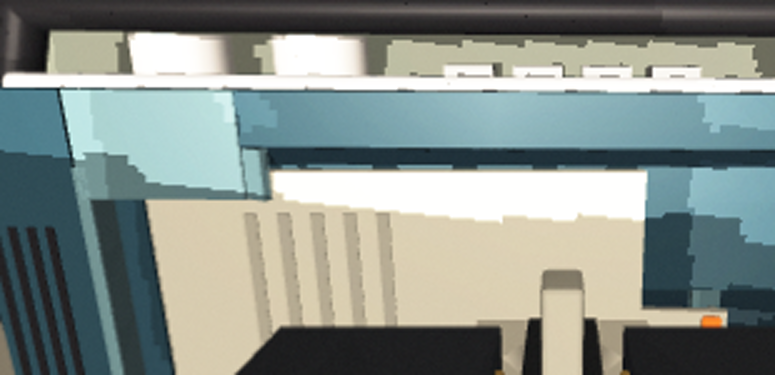

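>>> jog_arm([
  [[-0.0004, -0.0015, 0.001, 0.15, -0.1, 0.1, 0.004], [-0.0008, -0.0025, 0.001, 0.15, -0.1, 0.2, 0.004], [-0.001, -0.0035, 0.001, 0.15, -0.1, 0.2, 0.004], [-0.001, -0.0045, 0.001, 0.15, -0.1, 0.2, 0.004]],
])

```text
t: 17.15
eef_pos: [0.5463, -0.2193, 0.0996]
ee_rot: [3.139, -0.002, 0.098]
force: [-0.1, -11.5, 6.8]
width: 0.0095
```

>>> jog_arm([
  [[-0.0002, -0.0015, 0.0012, 0.1, -0.1, 0, 0.004], [-0.0004, -0.0025, 0.0012, 0.1, -0.1, 0, 0.004], [-0.0004, -0.0035, 0.0012, 0.1, -0.1, 0, 0.004]],
])

```text
t: 17.45
eef_pos: [0.5465, -0.2171, 0.0997]
ee_rot: [3.138, -0.002, 0.098]
force: [0.6, -6.1, 8.6]
width: 0.0095
```

>>> jog_arm([
  [[-0.0001, -0.001, 0.0009, 0.1, -0.1, 0, 0.004], [-0.0002, -0.0016, 0.0009, 0.1, -0.1, 0, 0.004]],
])

```text
t: 17.65
eef_pos: [0.5468, -0.2158, 0.0994]
ee_rot: [3.139, -0.001, 0.098]
force: [1.0, -3.4, 5.2]
width: 0.0093
```

>>> jog_arm([
  [[-0.0001, -0.001, 0.0008, 0.1, -0.1, 0, 0.004], [-0.0002, -0.0016, 0.0008, 0.1, -0.1, 0, 0.004]],
])

```text
t: 17.85
eef_pos: [0.5469, -0.2147, 0.0994]
ee_rot: [3.14, -0.001, 0.099]
force: [0.1, -3.8, 7.7]
width: 0.0093
```

```bash
python3 - <<'E'
from h import *
im,c,st=grab('wrist','w16.png')
mv(.545,-.22,.0994,5.5)
im=cv2.imread('pics/w16.png')
cv2.imwrite('pics/w16c.png',cv2.resize(im[90:240,30:340],None,fx=2.5,fy=2.5,interpolation=cv2.INTER_CUBIC))
E
```

```text
t 17.90 pos [ 0.5469 -0.2146  0.0994] rot [ 1.7992e+02 -4.0000e-02  5.6700e+00] F [-0.9 -5.   7.4] w 0.0098
MOVE [-0.0025  0.0052 -0.    ] [ 0.08 -0.04  0.17]
```

View pics/w16c.png

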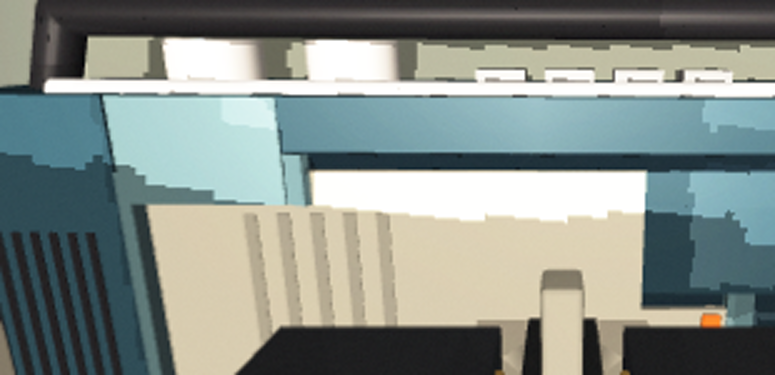

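>>> jog_arm([
  [[-0.0002, -0.0012, 0.0008, 0.1, 0, 0, 0.004], [-0.0003, -0.0018, 0.0008, 0.1, 0, 0, 0.004]],
])

```text
t: 18.1
eef_pos: [0.5469, -0.2135, 0.0994]
ee_rot: [3.141, -0.002, 0.099]
force: [-0.5, -7.0, 7.0]
width: 0.0098
```

>>> jog_arm([
  [[-0.0001, -0.0014, 0.0006, 0.1, 0, 0, 0.004], [-0.0002, -0.002, 0.0006, 0.1, 0, 0, 0.004]],
])

```text
t: 18.3
eef_pos: [0.5468, -0.2124, 0.0994]
ee_rot: [3.141, -0.002, 0.1]
force: [-0.6, -9.7, 4.9]
width: 0.0096
```

```bash
python3 - <<'E'
from h import *
im,c,st=grab('wrist','w17.png')
mv(.545,-.22,.0994,5.5)
im=cv2.imread('pics/w17.png')
cv2.imwrite('pics/w17c.png',cv2.resize(im[90:240,30:340],None,fx=2.5,fy=2.5,interpolation=cv2.INTER_CUBIC))
E
```

```text
t 18.35 pos [ 0.5468 -0.2124  0.0994] rot [ 1.7995e+02 -1.2000e-01  5.7200e+00] F [-0.5 -6.6  5. ] w 0.0097
MOVE [-0.0025  0.0074 -0.    ] [ 0.04 -0.12  0.22]
```

View pics/w17c.png

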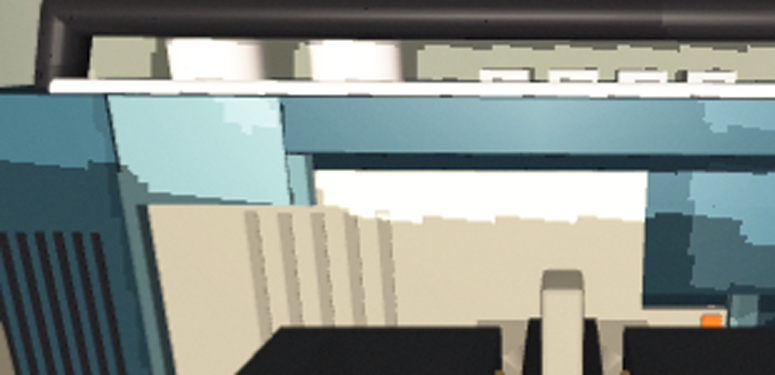

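```bash
python3 - <<'E'
from h import *
for f in ('w16','w17'):
    im,c=load('wrist',f+'.png')
    cv2.imwrite(f'pics/{f}z.png',cv2.resize(im[165:225,70:160],None,fx=8,fy=8,interpolation=cv2.INTER_NEAREST))
a=cv2.imread('pics/w16z.png');b=cv2.imread('pics/w17z.png')
cv2.imwrite('pics/z.png',cv2.resize(np.hstack([a[:, :400],b[:,:400]]),None,fx=1,fy=1))
E
```

```text
(no output)
```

View pics/z.png

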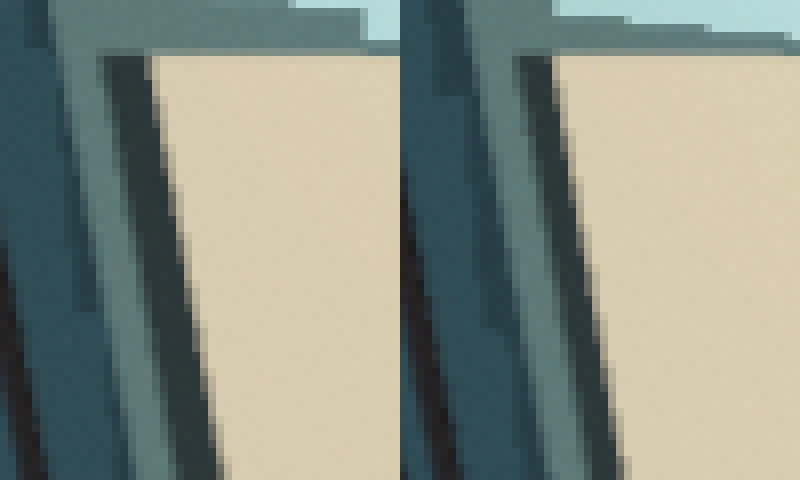

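```bash
python3 - <<'E'
from h import *
R=np.array([[np.cos(TH),-np.sin(TH)],[np.sin(TH),np.cos(TH)]])
l=lambda w:(w[:,:2]-O)@R*1000
for f,a,b in (('w16',86.9,93.3),('w17',88.3,93.2)):
    im,c=load('wrist',f+'.png');p=np.load(f'pics/{f}.npy')
    w=l(ray(c,[(a,194.5)],.078));k=l(ray(c,[(b,194.5)],p[2]-.0254));print(f,w,k,w[0,1]-k[0,1], (p[:2]-O)@R*1000)
E
```

```text
w16 [[27.22170126 61.61969618]] [[25.89856371 60.24937623]] 1.3703199511379083 [  3.6609514  -40.75090553]
w17 [[27.18224234 63.15364001]] [[25.85948125 62.68930573]] 0.4643342830793884 [  3.70938779 -38.47271581]
```

>>> jog_arm([
  [[0, 0.0005, 0, 0, 0, 0, 0.004], [0, 0.001, -0.0002, 0, 0, 0, 0.004], [0, 0.001, -0.0002, 0, 0, 0, 0.004]],
])

```text
t: 18.65
eef_pos: [0.5467, -0.2136, 0.0994]
ee_rot: [3.141, -0.002, 0.1]
force: [0.2, -4.8, 1.7]
width: 0.0095
```

>>> jog_arm([
  [[0, 0.001, 0, 0, 0, 0, 0.004], [0, 0.002, 0, 0, 0, 0, 0.004], [0, 0.002, 0, 0, 0, 0, 0.022], [0, 0.002, 0, 0, 0, 0, 0.022], [0, 0.002, 0, 0, 0, 0, 0.022], [0, 0.002, 0, 0, 0, 0, 0.022]],
])

```text
t: 19.25
eef_pos: [0.5467, -0.2153, 0.0991]
ee_rot: [3.141, -0.001, 0.1]
force: [-0.4, 0.5, 0.1]
width: 0.0217
```

```bash
python3 - <<'E'
from h import *
im,c,st=grab('wrist','w18.png')
mv(.545,-.22,.0994,5.5)
im=cv2.imread('pics/w18.png')
cv2.imwrite('pics/w18c.png',cv2.resize(im[90:290,30:340],None,fx=2.5,fy=2.5,interpolation=cv2.INTER_CUBIC))
E
```

```text
t 19.30 pos [ 0.5468 -0.2154  0.0992] rot [ 1.7996e+02 -7.0000e-02  5.7100e+00] F [-0.3  0.5  0.1] w 0.0217
MOVE [-0.0022  0.0044 -0.0002] [ 0.04 -0.07  0.21]
```

View pics/w18c.png

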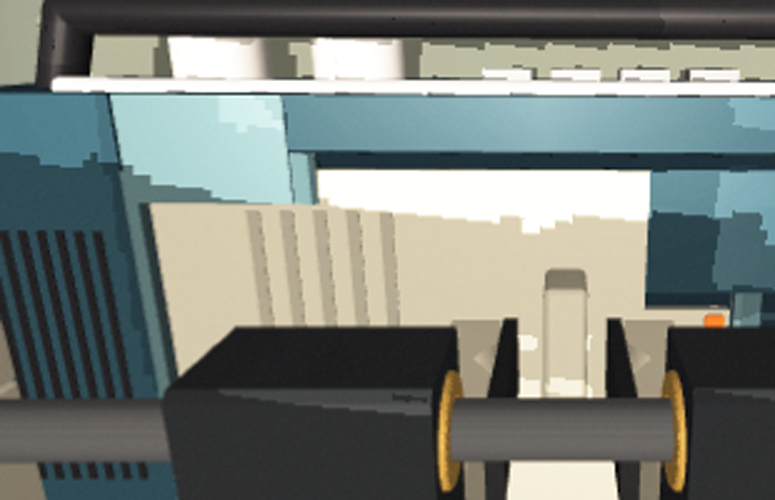

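Clear of the fin with zero force. Lift off and inspect.

>>> jog_arm([
  [[0, 0, -0.015, 0, 0, 0, 0.022], [0, 0, -0.04, 0, 0, 0, 0.022], [0, 0, -0.08, 0, 0, 0, 0.05], [0, 0, -0.11, 0, 0, 0, 0.0876], [-0.04, 0, -0.11, 0, 0, 0, 0.0876], [-0.05, 0, -0.11, 0, 0, 0, 0.0876], [-0.05, 0, -0.11, 0, 0, 0, 0.0876], [-0.05, 0, -0.11, 0, 0, 0, 0.0876]],
])

```text
t: 20.1
eef_pos: [0.4971, -0.2203, 0.2092]
ee_rot: [3.141, -0.002, 0.1]
force: [0.3, 0.5, -0.8]
width: 0.0645
```

```bash
python3 - <<'E'
from h import *
im,c,st=grab('wrist','w19.png')
grab('top','t19.png')
mv(.545,-.22,.0994,5.5)
im=cv2.imread('pics/w19.png')
cv2.imwrite('pics/w19c.png',cv2.resize(im[80:220,100:370],None,fx=2.9,fy=2.9,interpolation=cv2.INTER_CUBIC))
E
```

```text
t 20.20 pos [ 0.4975 -0.2203  0.2088] rot [ 1.7996e+02 -5.0000e-02  5.7300e+00] F [0.1 0.4 0.6] w 0.0724
MOVE [0.0472 0.0044 0.1094] [ 0.04 -0.05  0.23]
```

View pics/w19c.png

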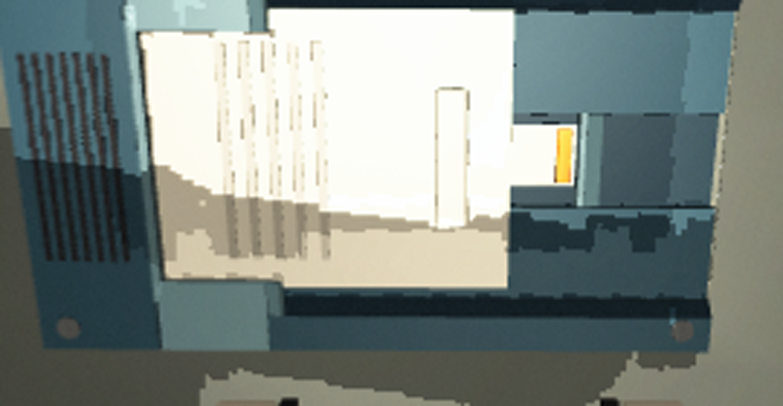

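```bash
python3 - <<'E'
from h import *
np.set_printoptions(precision=2,suppress=True)
R=np.array([[np.cos(TH),-np.sin(TH)],[np.sin(TH),np.cos(TH)]])
l=lambda w:((w[:,:2]-O)@R*1000)[0]
im,c=load('wrist','w19.png')
s=lambda x,y:[(x/2.9+100,y/2.9+80)]
print('wall top edge', l(ray(c,s(149,150),.078)),'plate front',l(ray(c,s(152,150),.074)),'plate rear',l(ray(c,s(512,150),.074)))
print('tab end',l(ray(c,s(575,155),.074)),'ledge +y top',l(ray(c,s(579,155),.069)),'ledge -y foot',l(ray(c,s(601,155),.0645)),'case end',l(ray(c,s(735,60),.078)),l(ray(c,s(711,320),.078)))
print('case -x edge',l(ray(c,s(400,350),.078)),'plate -x edge',l(ray(c,s(400,287),.074)))
cv2.imwrite('pics/w19d.png',cv2.resize(im[100:160,260:345],None,fx=8,fy=8,interpolation=cv2.INTER_CUBIC))
t=cv2.imread('pics/t19.png');cv2.imwrite('pics/t19c.png',cv2.resize(t[130:280,130:430],None,fx=2.6,fy=2.6))
E
```

```text
wall top edge [ 4.19 58.69] plate front [ 3.82 59.15] plate rear [  4.33 -61.71]
tab end [  2.74 -82.96] ledge +y top [  2.26 -85.13] ledge -y foot [  1.84 -93.53] case end [  33.34 -132.13] [ -54.02 -132.97]
case -x edge [-65.6  -23.37] plate -x edge [-43.46 -23.43]
```

View pics/w19d.png

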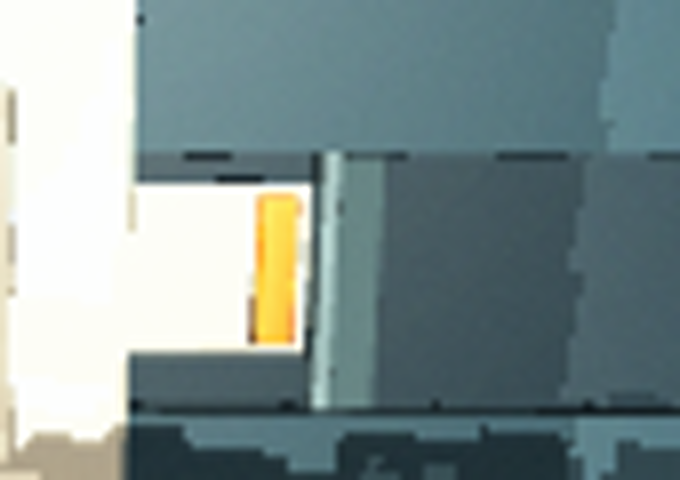

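View pics/t19c.png

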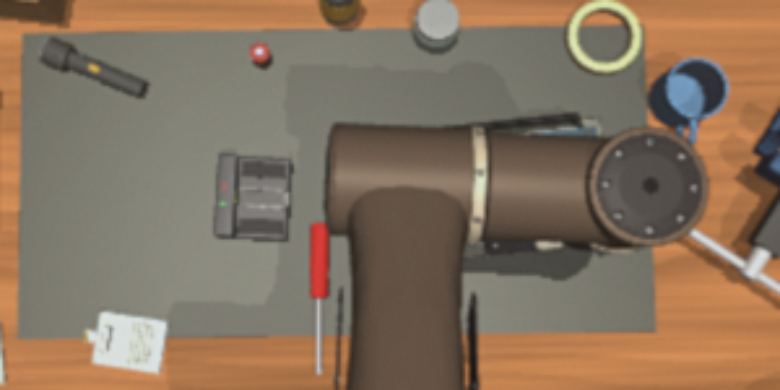

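>>> jog_arm([
  [[0, 0, 0, 0, 0, 0, 0.0876], [0, 0, 0, 0, 0, 0, 0.0876], [0, 0, 0, 0, 0, 0, 0.0876], [0, 0, 0, 0, 0, 0, 0.0876], [0, 0, 0, 0, 0, 0, 0.0876], [0, 0, 0, 0, 0, 0, 0.0876]],
])

```text
t: 20.8
eef_pos: [0.4975, -0.2203, 0.2088]
ee_rot: [3.141, -0.001, 0.1]
force: [0.1, -0.1, 0.6]
width: 0.088
```

```bash
python3 - <<'E'
from h import *
print(arm.job_done())
E
```

```text
the job is handed in; nothing more can be done
None
```

I moved the charged cell from the charger into the bay's empty place, plus end towards the radio's +y like the fitted cell. Then I set the largest cover (measured 120.6 x 92.5 mm; the two look-alikes are about 70 x 88 mm) on the rails and slid it home. I handed the job in at about 21 s; it reported no verdict.

**Last checks:**
- **Cell:** after release, the wrist picture showed it lying level with the fitted cell, plus end the right way.
- **Click:** push readings peaked at 11.5 N on the ramp, dropped to about 3.5 N, then rose to about 10 N near the end wall, where I stopped.
- **Cover:** in the final picture its front edge was at the end wall to within about 0.5 mm. The tab end was about 2.2 mm clear of the ledge on the +y side, with the ledge fully visible.
- **Arm:** it was clear of everything, with about 0 N on the tool.

**What disagreed or was not checked directly:**
- **Side play:** the cover sits about 2.5 mm to +x, at the limit of its play, so its centre is roughly 2.6 mm from home by my estimate.
- **Overlay:** one check picture (w7) put the radio about 2 mm off in x. I put that down to the arm still moving, because a settled picture agreed to about 0.5 mm.
- **Nub and tab:** I inferred that the nub is down and the tab relaxed from the force drop and the top view; neither was measured.

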